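Change over the engraving fixture and pack it snug

TASK

Take the finished engraved plaques out of the fixture and drop them in the wire wash basket. Then lay all the plain brass blanks on the bed across the channel, side by side and touching, starting against the red rail, and fill the rest of the channel, up to the dark rail, with plastic packers whose widths together take up the space: all lying flat on the bed, square and about central on it, none forced in, and no room left for the row to shift more than about 3 mm. Leave the packers you do not need lying on the bench, and do not disturb the other tools.

Things in the scene. Friction and masses are not known exactly. Their poses are not given: they have to be found in the camera images.
- fixture: Engraving fixture, fixed: aluminium base plate 110 x 250 x 14 mm with a raised steel spine along its middle, 52 mm wide (x), 219 mm long (y), its flat top (the bed) 32 mm above the bench. A fixed rail stands across each end of the bed: red at -y, dark steel at +y. The channel between is open at both sides. Origin: underside centre, z up.
- ref (a point): Middle of the red rail's inner face, at bed height. Axes as the fixture's: +y runs along the channel to the dark rail, x across the bed, z up. The rails are 52 mm wide, 10 mm high above the bed, inner upper edges chamfered 3 mm. 62 mm pieces laid across the 52 mm bed overhang 5 mm at each side and can be held by their ends.
- far (a point): Middle of the dark rail's inner face, at bed height, axes as the fixture's: 183 mm from ref, the clear length of the channel.
- basket: Stainless wire wash basket, fixed on the bench, outside 190 mm (x) by 150 mm (y), walls 4 mm, on feet: inner floor 20 mm and rim 70 mm above the bench. Origin on the bench below its centre.
- blank1: Plain brass plaque blank, block 62 x 36 x 12 mm, about 0.22 kg, lying flat on the bench (may be absent). Origin at the centre of the block, x along its 62 mm length, y along its width, z through its 12 mm height; both faces are alike, so turned half round or upside down it is the same.
- blank2: Plain brass plaque blank, block 62 x 36 x 12 mm, about 0.22 kg, lying flat on the bench (may be absent). Origin at the centre of the block, x along its 62 mm length, y along its width, z through its 12 mm height; both faces are alike, so turned half round or upside down it is the same.
- blank3: Plain brass plaque blank, block 62 x 36 x 12 mm, about 0.22 kg, lying flat on the bench (may be absent). Origin at the centre of the block, x along its 62 mm length, y along its width, z through its 12 mm height; both faces are alike, so turned half round or upside down it is the same.
- finished1: Finished engraved brass plaque, block 62 x 36 x 12 mm, about 0.22 kg, with a black field, brass border lines and a brass star on its broad faces; at the start it lies across the fixture's bed (may be absent). Origin at the centre of the block, x along its 62 mm length, y along its width, z through its 12 mm height; both faces are alike, so turned half round or upside down it is the same.
- finished2: Finished engraved brass plaque, block 62 x 36 x 12 mm, about 0.22 kg, with a black field, brass border lines and a brass star on its broad faces; at the start it lies across the fixture's bed (may be absent). Origin at the centre of the block, x along its 62 mm length, y along its width, z through its 12 mm height; both faces are alike, so turned half round or upside down it is the same.
- finished3: Finished engraved brass plaque, block 62 x 36 x 12 mm, about 0.22 kg, with a black field, brass border lines and a brass star on its broad faces; at the start it lies across the fixture's bed (may be absent). Origin at the centre of the block, x along its 62 mm length, y along its width, z through its 12 mm height; both faces are alike, so turned half round or upside down it is the same.
- packer_orange: Orange plastic packer, block 62 mm long, 24 mm wide and 12 mm high, 25 g, lying flat on the bench. Its 24 mm width is what it fills of the channel. Origin at the centre of the block, x along its 62 mm length, y along its width, z through its 12 mm height; both faces are alike, so turned half round or upside down it is the same.
- packer_white: White plastic packer, block 62 mm long, 30 mm wide and 12 mm high, 32 g, lying flat on the bench. Its 30 mm width is what it fills of the channel. Origin at the centre of the block, x along its 62 mm length, y along its width, z through its 12 mm height; both faces are alike, so turned half round or upside down it is the same.
- packer_red: Red plastic packer, block 62 mm long, 36 mm wide and 12 mm high, 38 g, lying flat on the bench. Its 36 mm width is what it fills of the channel. Origin at the centre of the block, x along its 62 mm length, y along its width, z through its 12 mm height; both faces are alike, so turned half round or upside down it is the same.
- packer_green: Green plastic packer, block 62 mm long, 42 mm wide and 12 mm high, 44 g, lying flat on the bench. Its 42 mm width is what it fills of the channel. Origin at the centre of the block, x along its 62 mm length, y along its width, z through its 12 mm height; both faces are alike, so turned half round or upside down it is the same.
- packer_black: Black plastic packer, block 62 mm long, 48 mm wide and 12 mm high, 51 g, lying flat on the bench. Its 48 mm width is what it fills of the channel. Origin at the centre of the block, x along its 62 mm length, y along its width, z through its 12 mm height; both faces are alike, so turned half round or upside down it is the same.
- packer_blue: Blue plastic packer, block 62 mm long, 54 mm wide and 12 mm high, 57 g, lying flat on the bench. Its 54 mm width is what it fills of the channel. Origin at the centre of the block, x along its 62 mm length, y along its width, z through its 12 mm height; both faces are alike, so turned half round or upside down it is the same.
- loupe: Bystander, loose on the bench: dark green-black eyeglass (watchmaker's loupe) standing on its wide end, 36 mm across, 36 mm high; leave it where it is. Origin at the middle of its underside.
- oil_bottle: Bystander, loose on the bench: small amber glass bottle with black cap, 38 mm across, 55 mm high; leave it where it is. Origin at the middle of its underside.
- graver: Bystander, loose on the bench: graver lying down: dark wooden mushroom handle and steel bar, 112 mm long; leave it where it is. Origin at the middle of its underside.
- brush: Bystander, loose on the bench: bench brush lying down, 130 mm long; leave it where it is. Origin at the middle of its underside.
- screwdriver: Bystander, loose on the bench: screwdriver lying down, 150 mm long; leave it where it is. Origin at the middle of its underside.
Not all that is in view belongs to the job. Of the things shaped like the packer_green, the green one is meant.

How it is judged:
By the outcome, as a careful person would: the job done as asked, in the order asked, and still so for the second after the job is handed in, with the robot touching nothing.
Of blank1, blank2, blank3 only 1 to 3 are there at a start; the rules pass over those that are not, and their reading is None.
Of finished1, finished2, finished3 only 2 to 3 are there at a start; the rules pass over those that are not, and their reading is None.
At some moment in a run one of blank1, blank2, blank3, packer_orange, packer_white, packer_red, packer_green, packer_black, packer_blue may be knocked a few centimetres aside while the robot is not near it.
Once in a run the grip may slacken for a moment while it holds something.
It also fails if it takes over 210 s, if anything falls off the work surface, if the arm or the gripper's body presses on something with over 40 N, if the wrist force passes 120 N, or if a joint passes its speed limit or range.

ROBOT

A 6-joint arm with a two-finger parallel gripper is mounted at the origin on the work surface. World frame = base frame: x ahead of the robot, y to its left, z up, the work surface at z = 0. Lengths are in mm, angles in degrees, forces in N, time in s.
With the tool pointing down it reaches from about 350 to 850 mm from the base axis. Payload 8.1 kg.
Tool frame: the origin (TCP) lies on the centre line of the jaws, within the pads' length; the fingertips stand 19 mm ahead of it and the grasp point (between the pads) is the TCP; z points along the fingers, y is the direction in which the jaws open and shut (so a half turn about z gives the same grasp; the last joint's range is limited). The gripper opens to 85 mm and grips with 20 to 120 N. Pads are 22 mm wide; open, the fingers measure 114 mm over their backs; the gripper's body (76 mm by 85 mm) begins 54 mm behind the grasp point. The pads swing forward as they close: fully open they stand 13 mm farther back than shut.
Start: joints at [-77.773, 7.471, 85.268, -0, 87.261, -4.893], TCP at [176.644, -573.413, 250.292] pointing down, gripper open.
Joint ranges: [-169.43, 169.43], [-51.17, 129.36], [1.28, 143.12], [-76.62, 256.62], [0, 156.53], [-152.29, 152.29]. Speed limits (degrees/s): [136.94, 136.94, 159.86, 180, 180, 180].

INTERFACE

Orientations are given as [roll, pitch, yaw] about the fixed x, y, z axes, in that order (R = Rz(yaw) Ry(pitch) Rx(roll)).
In Python, from bench import r, viewer gives the robot as it stands.
- The arm moves only by the tool carry_out, never from a script. Its argument "commands" is a list that holds one entry, the list of rows, each a list of 7 numbers: the finger opening in mm, from 0 to 85.4, then the shift along the tool's x, y, z in mm, then the turn, a rotation vector about the tool's x, y, z in degrees. A call has 1 to 5 rows; each row is the pose to reach, as a shift and turn from the pose commanded when the call began, along the tool's axes at that moment; what a row does not reach only later rows make up. A row lasts 1/8 s, in which the tool goes at most 62.5 mm and 10.7 degrees, less where a joint would pass 70% of its speed; a pose out of reach is approached as far as the arm can. A call with a gripper value outside its range is refused whole. The fingers move at their own pace and stop on an object; "grip_force" is the grip in N (left out, the last holds). Time passes only in rows, so rows that repeat a pose let the fingers close. It gives the time, the measured TCP pose, the force and the opening at its end, in the units of the state.
- r.sense(): the state, without advancing time (a new reading comes with each control period).
- viewer.snapshot(name): name is "scene" or "top" or "wrist"; returns the picture (480x640x3 uint8, red, green, blue); there is no depth.
- viewer.calibration(name): a dict with "camera_matrix" (3x3 intrinsics, pixels), "k1" (the pictures are not rectified: a ray, as slopes to the right and down, at radius r is drawn at 1 + k1 r^2 times it, then the intrinsics apply), "rvec" (rotation vector, rad) and "tvec" (3), from world to camera coordinates, as OpenCV has them. Camera axes: x right, y down, z forward; pixel columns grow to the right and rows downward; lengths in mm; the calibration is good to about 2 mm. A picture is of the moment at which its call begins: read the wrist's pose just before it. calibration takes no time and is no camera call; for the wrist camera it gives the pose at the moment of the call.
- r.hand_in(): hands the job in, once; it reports no verdict.
The state is a dict: "time": time; "joint_pos": joint angles; "qd": joint speeds; "joint_efforts": joint torques, N m; "tool_pos": TCP position; "tcp_rot": TCP orientation; "ft_force": force on the tool from outside, world axes, zero at the start; "wrist_torque": the same for the moment, N m; "finger_gap": finger opening in mm.
Only numpy, scipy, OpenCV 4.12 (cv2) and the standard library are available. Lean on these libraries where they do the work, as an engineer would, in place of code of your own. Each camera call takes 0.05 s, during which the arm holds its last target. There are 200 camera calls.

## Working session

There is one attempt and no reset: what is moved stays moved. The work goes in short steps, Python scripts to look and compute and a tool call to move; the robot and the scene stay as the last step left them, time stands still between calls to the robot, and variables do not carry over. Pictures are saved under pics/ and viewed, about 12 in all and at most 16, crops included, and the job is handed in when it is done.

Besides the shell and the picture viewer there is one more tool, called after "Request:" as name(argument=value, ...), one argument or row to a line, values as JSON. carry_out: Moves the arm, as the interface text tells. Its arguments: {"type":"object","properties":{"commands":{"type":"array","items":{"type":"array","items":{"type":"array","items":{"type":"number"}}}},"grip_force":{"type":"number"}},"required":["commands"]}

```bash
ls; mkdir -p pics; python3 - <<'E'
from bench import r, viewer
import cv2
s=r.sense();print(s)
for n in("scene","top"):
    cv2.imwrite(f"pics/{n}0.png",viewer.snapshot(n)[:,:,::-1]);print(n,viewer.calibration(n))
E
```

```text
pics
{'time': 0.0, 'joint_pos': array([-7.77739594e+01,  7.51549239e+00,  8.53302608e+01,  1.91758469e-04,
        8.72617138e+01, -4.89257015e+00]), 'qd': array([ 0.0325725 ,  0.04623918, -0.00707788,  0.02896794,  0.00651974,
       -0.00039349]), 'joint_efforts': array([-6.02269374e-04, -5.69399822e+01, -5.00552452e+01, -2.16014400e-04,
        1.45101536e-02,  2.93753135e-05]), 'tool_pos': array([ 176.52674018, -572.89740589,  249.23099006]), 'tcp_rot': array([-1.79892941e+02, -9.35643262e-03,  1.71185927e+01]), 'ft_force': array([-1.03139911,  0.30226175,  0.53346611]), 'wrist_torque': array([-1.13696166e-02, -5.70388842e-05,  3.73905513e-02]), 'finger_gap': 85.59084557389592}
scene {'camera_matrix': array([[503.80042569,   0.        , 321.35468007],
       [  0.        , 503.80042569, 240.73341263],
       [  0.        ,   0.        ,   1.        ]]), 'k1': -0.09007830092045095, 'rvec': array([ 2.05899115,  1.27972526, -0.50313107]), 'tvec': array([-259.68070316, -322.11021779, 1372.80082541])}
top {'camera_matrix': array([[502.68521871,   0.        , 305.76597086],
       [  0.        , 502.68521871, 236.77921546],
       [  0.        ,   0.        ,   1.        ]]), 'k1': -0.10700081450710565, 'rvec': array([ 2.22921612, -1.97023713,  0.21330165]), 'tvec': array([-64.41321358, 544.59349961, 903.97538991])}
```

View pics/top0.png

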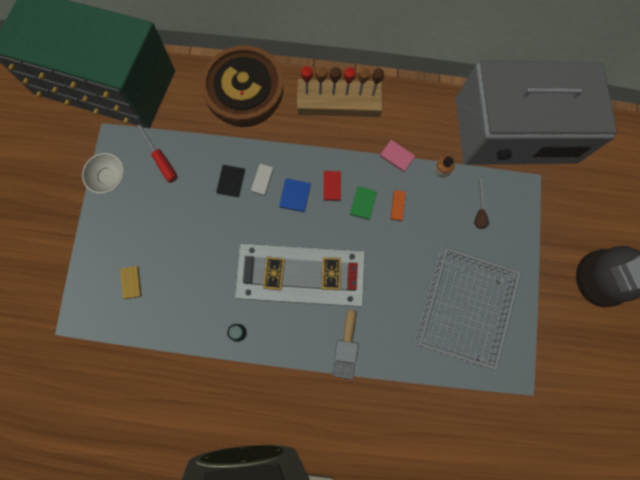

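View pics/scene0.png

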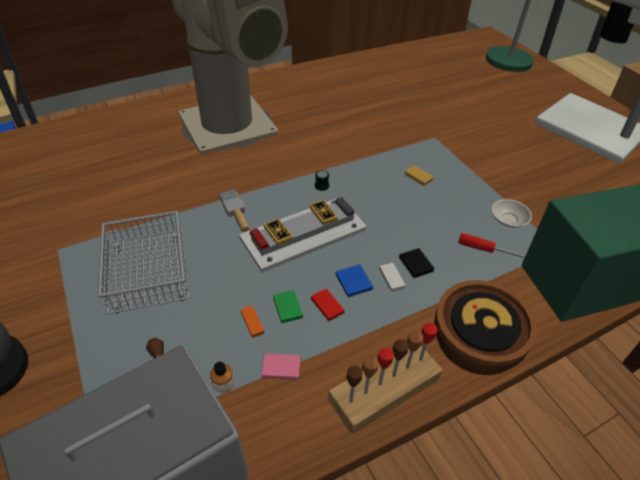

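```bash
cat > h.py <<'E'
import numpy as np, cv2
from bench import r, viewer
def cast(c,px,z):
    K=c["camera_matrix"]; px=np.atleast_2d(np.float64(px))
    d=cv2.undistortPoints(px[:,None],K,np.array([c["k1"],0,0,0,0.]))[:,0]
    R=cv2.Rodrigues(np.float64(c["rvec"]))[0]; o=-R.T@np.ravel(c["tvec"])
    v=np.c_[d,np.ones(len(d))]@R
    return o+v*((z-o[2])/v[:,2])[:,None]
def proj(c,P):
    return cv2.projectPoints(np.float64(P).reshape(-1,1,3),np.float64(c["rvec"]),np.float64(c["tvec"]),c["camera_matrix"],np.array([c["k1"],0,0,0,0.]))[0][:,0]
HSV={"orange":((8,200,120),(16,255,255)),"red":((0,200,90),(4,255,255)),"green":((50,150,50),(70,255,255)),
"blue":((105,150,60),(120,255,255)),"white":((0,0,150),(180,60,255)),"black":((0,0,0),(180,255,48)),"brass":((17,120,90),(28,255,255)),"pink":((165,100,100),(179,255,255))}
def blobs(c,img,col,z,amin=150,amax=60000,box=None):
    """rectangles of a colour: centre, sides, angle of long side in world"""
    h=cv2.cvtColor(img,cv2.COLOR_RGB2HSV); m=cv2.inRange(h,*map(np.array,HSV[col]))
    m=cv2.morphologyEx(m,cv2.MORPH_OPEN,np.ones((3,3)))
    out=[]
    for q in cv2.findContours(m,cv2.RETR_EXTERNAL,cv2.CHAIN_APPROX_NONE)[0]:
        a=cv2.contourArea(q)
        if not amin<a<amax: continue
        w=cast(c,q[:,0],z)[:,:2]
        (x,y),(s,t),an=cv2.minAreaRect(np.float32(w))
        if t>s: s,t,an=t,s,an+90
        out.append((np.round(q[:,0].mean(0)),np.round([x,y,s,t,(an+90)%180-90],1)))
    return out
E
python3 - <<'E'
from h import *
img=cv2.imread("pics/top0.png")[:,:,::-1].copy();c=viewer.calibration("top")
for k in HSV:
    for b in blobs(c,img,k,12): 
        if 60<b[0][0]<540 and 120<b[0][1]<390: print(k,*b)
for n,p,z in [("holes",[(252,250),(354,257),(349,299),(249,292)],14),("basket",[(450,252),(519,267),(494,365),(419,339)],70),("graver",[(480,180),(482,220)],5),("brush",[(351,312),(344,375)],8),("loupe",[(236,332)],20),("bottle",[(446,166)],30),("driver",[(141,128),(173,180)],8)]:
    print(n,np.round(cast(c,p,z)[:,:2]).tolist())
v=cv2.resize(img[225:375,220:540],None,fx=2.5,fy=2.5,interpolation=cv2.INTER_CUBIC);cv2.imwrite("pics/c1.png",v[:,:,::-1])
E
```

```text
green [363. 203.] [ 644.2 -103.1   56.8   36.2   -8.1]
blue [295. 195.] [643.5  37.9  59.8  51.   -4.8]
white [261. 179.] [669.4 110.6  54.4  23.5  -7.6]
black [230. 181.] [657.4 173.4  60.3  46.2  -2.8]
black [535. 150.] [ 809.3 -475.3  308.4   52.1  -80.9]
brass [130. 282.] [423.4 341.4  59.8  34.5  16.4]
pink [397. 155.] [ 756.7 -164.1   60.7   43.2   61.3]
holes [[518.0, 107.0], [529.0, -96.0], [445.0, -95.0], [434.0, 101.0]]
basket [[550.0, -272.0], [537.0, -408.0], [350.0, -369.0], [381.0, -226.0]]
graver [[727.0, -345.0], [640.0, -353.0]]
brush [[420.0, -102.0], [299.0, -102.0]]
loupe [[354.0, 114.0]]
bottle [[738.0, -264.0]]
driver [[754.0, 386.0], [645.0, 294.0]]
```

View pics/c1.png

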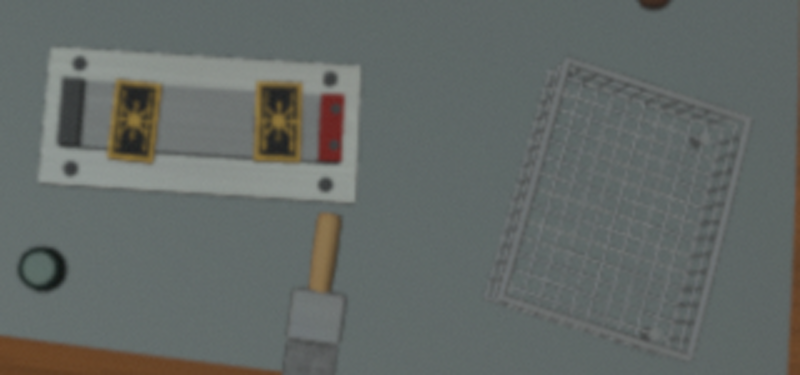

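```bash
cat > plan.py <<'E'
import sys,json,numpy as np
from bench import r
# usage: plan.py "grip x y z yaw [rows]" ... ; prints rows per call (5 max) from commanded pose in cmd.json
try: cur=np.array(json.load(open("cmd.json")))
except Exception: cur=np.array([176.644,-573.413,250.292,17.119])
s=r.sense(); print("t %.1f meas-cmd"%s["time"],np.round(s["tool_pos"]-cur[:3],2),"yaw",round(s["tcp_rot"][2]-cur[3],2),"gap",round(s["finger_gap"],1),"F",np.round(s["ft_force"],1),"q6",round(s["joint_pos"][5]))
rows=[];p=cur.copy()
for a in sys.argv[1:]:
    v=[float(x) for x in a.split()]; t=np.array(v[1:5]); 
    n=int(v[5]) if len(v)>5 else max(1,int(np.ceil(max(np.linalg.norm(t[:3]-p[:3])/45,abs(t[3]-p[3])/9.5))))
    for i in range(n): rows.append((v[0],p+(t-p)*(i+1)/n))
    p=t
while rows:
    blk,rows=rows[:5],rows[5:]
    b=np.radians(cur[3]);out=[]
    for g,q in blk:
        d=q-cur; out.append([g]+[round(float(x)+0.0,1) for x in (d[0]*np.cos(b)+d[1]*np.sin(b), d[0]*np.sin(b)-d[1]*np.cos(b), -d[2])]+[0,0,round(float(-d[3]),1)])
    o=out[-1]
    cur=cur+np.array([o[1]*np.cos(b)+o[2]*np.sin(b),o[1]*np.sin(b)-o[2]*np.cos(b),-o[3],-o[6]])
    print(json.dumps([out]).replace(" ",""))
json.dump(cur.tolist(),open("cmd.json","w"))
E
python3 - <<'E'
from h import *
img=cv2.imread("pics/top0.png")[:,:,::-1].copy();c=viewer.calibration("top")
print(cast(c,[(274,273.8),(331.2,273.8)],44))
w=viewer.calibration("wrist");R=cv2.Rodrigues(w["rvec"])[0];print(-R.T@w["tvec"],R,w["camera_matrix"],w["k1"])
HSV["brass"]=((12,80,60),(32,255,255))
for b in blobs(c,img,"brass",44,80): print(b)
E
python3 plan.py "85 330 -400 270 55" "85 480 0 270 93" "85 480 0 270 93 2"
```

```text
[[472.01121849  54.82516484  44.        ]
 [485.48932604 -53.89413812  44.        ]]
[ 254.60511242 -549.0726231   373.42389245] [[ 0.29358432 -0.95593228 -0.0013119 ]
 [-0.90483466 -0.27833347  0.32218741]
 [-0.30835449 -0.09340212 -0.946675  ]] [[338.36454915   0.         324.50969716]
 [  0.         338.36454915 246.70941277]
 [  0.           0.           1.        ]] -0.008519250355033542
(array([349., 326.]), array([392.3, -98.9,  56. ,  16.6,  -1.1]))
(array([130., 282.]), array([421.1, 329.7,  60.1,  35.9,  16.8]))
(array([331., 274.]), array([486.2, -53.5,  60. ,  34.7,   6.7]))
(array([273., 274.]), array([473.5,  56.3,  60.7,  35.5,   1.3]))
(array([318., 105.]), array([839.2,  35.8, 660.5, 225.5,  88.1]))
t 0.1 meas-cmd [-0.1   0.46 -0.95] yaw 0.0 gap 85.3 F [ 0.3 -0.3  0.3] q6 -5
[[[85.0,32.9,-20.1,-3.3,0,0,-6.3],[85.0,65.9,-40.2,-6.6,0,0,-12.6],[85.0,98.8,-60.3,-9.9,0,0,-18.9],[85.0,131.7,-80.4,-13.1,0,0,-25.3],[85.0,164.7,-100.5,-16.4,0,0,-31.6]]]
[[[85.0,38.6,0.1,-3.3,0,0,-6.3],[85.0,78.5,-15.0,-3.3,0,0,-10.1],[85.0,118.5,-30.1,-3.3,0,0,-13.9],[85.0,158.4,-45.2,-3.3,0,0,-17.7],[85.0,198.4,-60.3,-3.3,0,0,-21.5]]]
[[[85.0,42.7,0.5,-0.0,0,0,-3.8],[85.0,85.4,1.1,-0.0,0,0,-7.6],[85.0,128.1,1.7,-0.0,0,0,-11.4],[85.0,170.9,2.3,-0.0,0,0,-15.2],[85.0,213.6,2.8,-0.0,0,0,-19.0]]]
[[[85.0,40.2,14.5,-0.0,0,0,-3.8],[85.0,40.2,14.5,-0.0,0,0,-3.8],[85.0,40.2,14.5,-0.0,0,0,-3.8]]]
```

Request:
carry_out(
  commands=[
    [[85.0,32.9,-20.1,-3.3,0,0,-6.3],[85.0,65.9,-40.2,-6.6,0,0,-12.6],[85.0,98.8,-60.3,-9.9,0,0,-18.9],[85.0,131.7,-80.4,-13.1,0,0,-25.3],[85.0,164.7,-100.5,-16.4,0,0,-31.6]],
  ],
)

```text
time: 0.72
tool_pos: [305.0, -427.6, 266.3]
tcp_rot: [-180.0, -0.0, 48.9]
ft_force: [1.0, -0.3, -0.3]
finger_gap: 85.1
```

Request:
carry_out(
  commands=[
    [[85.0,38.6,0.1,-3.3,0,0,-6.3],[85.0,78.5,-15.0,-3.3,0,0,-10.1],[85.0,118.5,-30.1,-3.3,0,0,-13.9],[85.0,158.4,-45.2,-3.3,0,0,-17.7],[85.0,198.4,-60.3,-3.3,0,0,-21.5]],
  ],
)

```text
time: 1.35
tool_pos: [390.2, -238.6, 269.6]
tcp_rot: [-180.0, -0.0, 70.3]
ft_force: [0.9, -0.2, 0.7]
finger_gap: 85.1
```

Request:
carry_out(
  commands=[
    [[85.0,42.7,0.5,0,0,0,-3.8],[85.0,85.4,1.1,0,0,0,-7.6],[85.0,128.1,1.7,0,0,0,-11.4],[85.0,170.9,2.3,0,0,0,-15.2],[85.0,213.6,2.8,0,0,0,-19.0]],
  ],
)

```text
time: 1.98
tool_pos: [465.1, -38.5, 269.7]
tcp_rot: [-180.0, 0.0, 89.3]
ft_force: [1.5, 0.4, -0.3]
finger_gap: 85.0
```

Request:
carry_out(
  commands=[
    [[85.0,40.2,14.5,0,0,0,-3.8],[85.0,40.2,14.5,0,0,0,-3.8],[85.0,40.2,14.5,0,0,0,-3.8]],
  ],
)

```text
time: 2.35
tool_pos: [479.7, -0.1, 269.6]
tcp_rot: [-179.9, 0.0, 93.0]
ft_force: [0.7, 0.8, -0.3]
finger_gap: 85.2
```

```bash
python3 plan.py; python3 - <<'E'
from h import *
c=viewer.calibration("wrist");img=viewer.snapshot("wrist");cv2.imwrite("pics/w1.png",img[:,:,::-1])
np.save("w1.npy",np.array([c],dtype=object))
HSV["brass"]=((12,80,60),(32,255,255))
for b in blobs(c,img,"brass",44,300): print("brass",b)
for b in blobs(c,img,"red",42,300): print("red",b)
E
```

```text
t 2.4 meas-cmd [-0.31 -0.13 -0.43] yaw 0.01 gap 85.2 F [ 0.7  0.8 -0.3] q6 -9
brass (array([140., 466.]), array([ 230. , -370.9,   73.2,   65. ,    3.6]))
brass (array([251., 285.]), array([399. , -87.4,  57. ,  19.4,  -1.8]))
brass (array([329., 261.]), array([486.1, -52.9,  61.4,  38.7,   4.8]))
brass (array([323., 159.]), array([473.8,  55.3,  60.7,  35.5,   1.2]))
brass (array([599., 225.]), array([755.2, -50.8, 502.7, 155.1, -70.3]))
red (array([490., 244.]), array([656.4, -26.4,  56.6,  33.8,   6.5]))
```

View pics/w1.png

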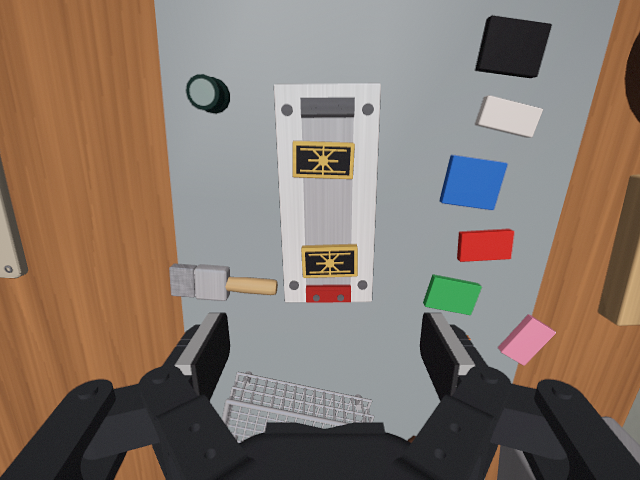

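```bash
python3 - <<'E'
from h import *
c=np.load("w1.npy",allow_pickle=True)[0]
img=cv2.imread("pics/w1.png")[:,:,::-1].copy()
h=cv2.cvtColor(img,cv2.COLOR_RGB2HSV)
def rect(m,z,lab,n=1):
    cs=sorted(cv2.findContours(m,cv2.RETR_EXTERNAL,cv2.CHAIN_APPROX_NONE)[0],key=cv2.contourArea)[-n:]
    for q in cs:
        w=cast(c,q[:,0]+0.0,z)[:,:2];(x,y),(s,t),a=cv2.minAreaRect(np.float32(w)); print(lab,np.round([x,y,s,t,a],1)); 
        print("  corners",np.round(cv2.boxPoints(((x,y),(s,t),a))).tolist())
m=cv2.inRange(h,(0,0,165),(180,40,255));m[:70]=0;m[315:]=0;m[:,:265]=0;m[:,390:]=0
rect(cv2.morphologyEx(m,cv2.MORPH_CLOSE,np.ones((3,3))),14,"plate")
m=cv2.inRange(h,(0,130,60),(6,255,255))|cv2.inRange(h,(172,130,60),(180,255,255));m[:270]=0;m[310:]=0;m[:,:295]=0;m[:,360:]=0
rect(m,42,"redrail")
m=cv2.inRange(h,(0,0,0),(180,255,110));m[:90]=0;m[125:]=0;m[:,:297]=0;m[:,358:]=0
rect(m,42,"dark")
print(cast(c,[(287,110),(368,109),(362,285),(294,285)],14).round(1)[:,:2].tolist())
HSV["white"]=((0,0,185),(180,40,255));HSV["black"]=((0,0,0),(180,255,40))
for k in HSV:
  for b in blobs(c,img,k,12,500):
    if 170<b[0][0]<580 and b[0][1]<360: print(k,*b)
print("basket",cast(c,[(239,374),(371,403)],70).round())
v=cv2.resize(img[75:310,265:390],None,fx=2.5,fy=2.5,interpolation=cv2.INTER_CUBIC)
for i in (100,285): print(i,[h[j,320].tolist() for j in range(i-2 if i>200 else 95,i+18 if i>200 else 122)])
E
```

```text
plate [479.2  10.6 134.6 261.7   3. ]
  corners [[405.0, 138.0], [419.0, -124.0], [553.0, -117.0], [540.0, 145.0]]
redrail [487.  -93.4  51.1  20.4   3. ]
  corners [[461.0, -85.0], [462.0, -105.0], [513.0, -102.0], [512.0, -82.0]]
dark [475.  104.4  50.5  17.    3. ]
  corners [[449.0, 112.0], [450.0, 95.0], [501.0, 97.0], [500.0, 114.0]]
[[433.5, 101.6], [517.8, 107.0], [529.2, -94.2], [445.5, -98.7]]
red [490. 244.] [672.  -35.7  61.4  36.7   6.5]
green [451. 294.] [ 642.7 -103.    64.2   43.3   -8.5]
blue [472. 182.] [641.9  36.6  64.   52.9  -4.8]
white [510. 116.] [669.  108.3  60.9  28.8  -9.3]
white [327. 183.] [481.    4.8 249.8 109.4 -86.6]
black [509.  44.] [656.4 171.8  64.   48.8  -3.5]
brass [323. 160.] [473.6  52.5  65.8  38.2   1.3]
basket [[ 388. -189.   70.]
 [ 546. -223.   70.]]
100 [[120, 1, 212], [90, 1, 215], [150, 1, 177], [126, 13, 96], [120, 10, 100], [125, 15, 102], [130, 15, 102], [126, 13, 102], [120, 12, 104], [120, 12, 106], [126, 12, 104], [126, 13, 101], [120, 15, 101], [126, 13, 99], [120, 13, 100], [120, 10, 99], [135, 5, 101], [128, 10, 104], [126, 13, 99], [110, 11, 72], [150, 9, 56], [0, 5, 52], [135, 5, 103], [120, 5, 169], [120, 4, 184], [128, 6, 181], [130, 4, 179]]
285 [[130, 4, 176], [176, 21, 167], [0, 115, 137], [1, 205, 128], [1, 196, 164], [1, 189, 170], [1, 196, 168], [1, 199, 160], [1, 195, 169], [1, 198, 169], [1, 196, 168], [1, 193, 169], [0, 191, 171], [1, 203, 171], [1, 204, 171], [1, 202, 172], [1, 196, 172], [1, 201, 169], [1, 206, 168], [0, 104, 162]]
```

```bash
python3 - <<'E'
from h import *
c=np.load("w1.npy",allow_pickle=True)[0];t=viewer.calibration("top")
R=cv2.Rodrigues(c["rvec"])[0];print("cam",-R.T@c["tvec"])
print("red inner",cast(c,[(328,284.6)],32),"dark inner",cast(c,[(328,117.3)],39),cast(c,[(328,117.3)],32))
b=cast(t,[(447,250),(520,273),(496,368),(418,344)],70)[:,:2];print(b.round(),b.mean(0), np.degrees(np.arctan2(*(b[0]-b[3])[::-1])),np.degrees(np.arctan2(*(b[1]-b[2])[::-1])))
# finished: minAreaRect on a tight mask crop
img=cv2.imread("pics/w1.png")[:,:,::-1].copy();h=cv2.cvtColor(img,cv2.COLOR_RGB2HSV)
m=cv2.inRange(h,(12,90,80),(32,255,255));
for y0,y1 in((130,190),(235,283)):
    q=np.zeros_like(m);q[y0:y1,285:365]=m[y0:y1,285:365];p=cv2.findNonZero(q)[:,0]
    w=cast(c,p+0.0,44)[:,:2];print(np.round(np.r_[sum(cv2.minAreaRect(np.float32(w))[:2],()),cv2.minAreaRect(np.float32(w))[2]],1))
E
```

```text
cam [474.12037701  82.47673092 393.63158449]
red inner [[486.68788054 -87.44508559  32.        ]] dark inner [[476.47627928  95.74974695  39.        ]] [[476.52278195  96.01174028  32.        ]]
[[ 553. -266.]
 [ 526. -410.]
 [ 345. -373.]
 [ 372. -225.]] [ 449.0917987  -318.88022059] -12.79222031536166 -11.55188610539882
[473.8  55.3  60.7  35.4   1.2]
[486.1 -52.8  61.4  38.3   4.7]
```

```bash
python3 plan.py "85 473.8 55.3 80 91.2" "85 473.8 55.3 42.5 91.2" "85 473.8 55.3 42.5 91.2 1" "60 473.8 55.3 42.5 91.2 4" "60 473.8 55.3 80 91.2 3"
```

```text
t 2.4 meas-cmd [-0.34 -0.58 -0.32] yaw -0.05 gap 84.9 F [ 0.  -0.2  0.3] q6 -9
[[[85.0,11.1,-0.7,38.0,0,0,0.4],[85.0,22.2,-1.3,76.0,0,0,0.7],[85.0,33.3,-2.0,114.0,0,0,1.1],[85.0,44.4,-2.6,152.0,0,0,1.5],[85.0,55.5,-3.3,190.0,0,0,1.8]]]
[[[85.0,0.0,0.0,37.5,0,0,0.0],[85.0,0.0,0.0,37.5,0,0,0.0],[60.0,0.0,0.0,37.5,0,0,0.0],[60.0,0.0,0.0,37.5,0,0,0.0],[60.0,0.0,0.0,37.5,0,0,0.0]]]
[[[60.0,0.0,0.0,-0.0,0,0,0.0],[60.0,0.0,0.0,-12.5,0,0,0.0],[60.0,0.0,0.0,-25.0,0,0,0.0],[60.0,0.0,0.0,-37.5,0,0,0.0]]]
```

Request:
carry_out(
  commands=[
    [[85.0,11.1,-0.7,38.0,0,0,0.4],[85.0,22.2,-1.3,76.0,0,0,0.7],[85.0,33.3,-2.0,114.0,0,0,1.1],[85.0,44.4,-2.6,152.0,0,0,1.5],[85.0,55.5,-3.3,190.0,0,0,1.8]],
  ],
  grip_force=60,
)

```text
time: 3.02
tool_pos: [473.7, 54.3, 79.0]
tcp_rot: [180.0, 0.0, 91.1]
ft_force: [-0.7, -0.8, -0.2]
finger_gap: 84.8
```

Request:
carry_out(
  commands=[
    [[85.0,0,0,37.5,0,0,0],[85.0,0,0,37.5,0,0,0],[50,0,0,37.5,0,0,0],[50,0,0,37.5,0,0,0],[50,0,0,37.5,0,0,0]],
  ],
)

```text
time: 3.65
tool_pos: [475.8, 54.9, 45.0]
tcp_rot: [179.8, 0.0, 91.2]
ft_force: [-0.0, -2.0, 7.1]
finger_gap: 60.0
```

Request:
carry_out(
  commands=[
    [[50,0,0,0,0,0,0],[50,0,0,-12.5,0,0,0],[50,0,0,-25.0,0,0,0],[50,0,0,-37.5,0,0,0]],
  ],
)

```text
time: 4.15
tool_pos: [474.0, 55.3, 81.3]
tcp_rot: [180.0, -0.0, 91.2]
ft_force: [0.4, -0.2, -2.1]
finger_gap: 60.4
```

```bash
python3 plan.py "50 470 20 150 91.2" "50 442 -351 150 77.8"  "50 442 -351 44 77.8" "50 442 -351 44 77.8 1" "80 442 -351 44 77.8 4" "85 442 -351 150 77.8"
```

```text
t 4.2 meas-cmd [0.22 0.04 1.29] yaw 0.0 gap 60.4 F [ 0.4 -0.2 -2.1] q6 -1
[[[50.0,-17.6,-2.3,-35.0,0,0,0.0],[50.0,-35.2,-4.5,-70.0,0,0,0.0],[50.0,-76.3,-8.5,-70.0,0,0,1.5],[50.0,-117.5,-12.5,-70.0,0,0,3.0],[50.0,-158.6,-16.5,-70.0,0,0,4.5]]]
[[[50.0,-41.4,-0.8,-0.0,0,0,1.5],[50.0,-82.7,-1.5,-0.0,0,0,3.0],[50.0,-124.0,-2.2,-0.0,0,0,4.5],[50.0,-165.4,-3.0,-0.0,0,0,5.9],[50.0,-206.7,-3.7,-0.0,0,0,7.4]]]
[[[50.0,-41.1,4.5,-0.0,0,0,1.5],[50.0,-41.1,4.5,35.3,0,0,1.5],[50.0,-41.1,4.5,70.7,0,0,1.5],[50.0,-41.1,4.5,106.0,0,0,1.5],[50.0,-41.1,4.5,106.0,0,0,1.5]]]
[[[80.0,0.0,0.0,-0.0,0,0,0.0],[80.0,0.0,0.0,-0.0,0,0,0.0],[80.0,0.0,0.0,-0.0,0,0,0.0],[80.0,0.0,0.0,-0.0,0,0,0.0],[85.0,0.0,0.0,-35.3,0,0,0.0]]]
[[[85.0,0.0,0.0,-35.4,0,0,0.0],[85.0,0.0,0.0,-70.7,0,0,0.0]]]
```

Request:
carry_out(
  commands=[
    [[50.0,-17.6,-2.3,-35.0,0,0,0.0],[50.0,-35.2,-4.5,-70.0,0,0,0.0],[50.0,-76.3,-8.5,-70.0,0,0,1.5],[50.0,-117.5,-12.5,-70.0,0,0,3.0],[50.0,-158.6,-16.5,-70.0,0,0,4.5]],
  ],
)

```text
time: 4.78
tool_pos: [460.7, -104.8, 151.0]
tcp_rot: [179.9, 0.0, 86.7]
ft_force: [0.0, -0.3, -2.2]
finger_gap: 60.6
```

Request:
carry_out(
  commands=[
    [[50.0,-41.4,-0.8,0,0,0,1.5],[50.0,-82.7,-1.5,0,0,0,3.0],[50.0,-124.0,-2.2,0,0,0,4.5],[50.0,-165.4,-3.0,0,0,0,5.9],[50.0,-206.7,-3.7,0,0,0,7.4]],
  ],
)

```text
time: 5.4
tool_pos: [444.9, -311.1, 150.8]
tcp_rot: [180.0, 0.0, 79.3]
ft_force: [0.1, 0.6, -2.4]
finger_gap: 60.3
```

Request:
carry_out(
  commands=[
    [[50.0,-41.1,4.5,0,0,0,1.5],[50.0,-41.1,4.5,35.3,0,0,1.5],[50.0,-41.1,4.5,70.7,0,0,1.5],[50.0,-41.1,4.5,106.0,0,0,1.5],[50.0,-41.1,4.5,106.0,0,0,1.5]],
  ],
)

```text
time: 6.02
tool_pos: [439.8, -349.0, 41.2]
tcp_rot: [-179.7, -0.2, 77.8]
ft_force: [-1.0, 0.9, -2.7]
finger_gap: 60.3
```

Request:
carry_out(
  commands=[
    [[80.0,0,0,0,0,0,0],[80.0,0,0,0,0,0,0],[80.0,0,0,0,0,0,0],[80.0,0,0,0,0,0,0],[85.0,0,0,-35.3,0,0,0]],
  ],
)

```text
time: 6.65
tool_pos: [440.0, -349.1, 76.7]
tcp_rot: [-179.7, -0.2, 77.8]
ft_force: [-0.2, -0.7, 0.4]
finger_gap: 85.0
```

Request:
carry_out(
  commands=[
    [[85.0,0,0,-35.4,0,0,0],[85.0,0,0,-70.7,0,0,0]],
  ],
)

```text
time: 6.9
tool_pos: [441.9, -350.9, 151.3]
tcp_rot: [180.0, 0.0, 77.8]
ft_force: [0.1, 0.8, 0.5]
finger_gap: 85.0
```

```bash
python3 plan.py "85 486 -100 150 88" "85 486.1 -52.8 80 95.5" "85 486.1 -52.8 43.5 95.5" "85 486.1 -52.8 43.5 95.5 1" "50 486.1 -52.8 43.5 95.5 4" "50 486.1 -52.8 80 95.5 3"
python3 - <<'E'
from h import *
img=viewer.snapshot("top");cv2.imwrite("pics/t2.png",cv2.resize(img[140:380,200:540],None,fx=2,fy=2)[:,:,::-1])
c=viewer.calibration("top")
HSV["brass"]=((12,80,60),(32,255,255))
for b in blobs(c,img,"brass",44,80): print(b)
E
```

```text
t 6.9 meas-cmd [-0.1   0.08  1.26] yaw 0.0 gap 85.0 F [0.1 0.8 0.5] q6 -31
[[[85.0,42.4,-1.7,-0.0,0,0,-1.7],[85.0,84.9,-3.3,-0.0,0,0,-3.4],[85.0,127.3,-5.0,-0.0,0,0,-5.1],[85.0,169.8,-6.6,-0.0,0,0,-6.8],[85.0,212.2,-8.3,-0.0,0,0,-8.5]]]
[[[85.0,42.2,4.7,-0.0,0,0,-1.7],[85.0,65.8,3.2,35.0,0,0,-5.4],[85.0,89.3,1.8,70.0,0,0,-9.2],[85.0,89.3,1.8,106.5,0,0,-9.2],[85.0,89.3,1.8,106.5,0,0,-9.2]]]
[[[50.0,0.0,-0.0,-0.0,0,0,0.0],[50.0,0.0,-0.0,-0.0,0,0,0.0],[50.0,0.0,-0.0,-0.0,0,0,0.0],[50.0,0.0,-0.0,-0.0,0,0,0.0],[50.0,0.0,-0.0,-12.2,0,0,0.0]]]
[[[50.0,0.0,-0.0,-12.1,0,0,0.0],[50.0,0.0,-0.0,-24.3,0,0,0.0]]]
(array([626., 458.]), array([ 210. , -639.8,  106.2,   87.1,    3.7]))
(array([570., 361.]), array([ 382.9, -526.2,  178.1,  111.7,  -37.3]))
(array([349., 326.]), array([392.4, -98.9,  56.2,  16.5,  -1.9]))
(array([479., 314.]), array([ 439.8, -343.5,   61.9,   37.2,  -12.2]))
(array([130., 282.]), array([421. , 329.6,  60.4,  35.9,  16.6]))
(array([331., 274.]), array([486.3, -53.5,  60. ,  34.7,   6.7]))
(array([578., 179.]), array([ 749.4, -573.4,  405.7,  261.3,  -56.7]))
(array([318., 105.]), array([839.2,  35. , 662.2, 225.5,  88.1]))
```

View pics/t2.png

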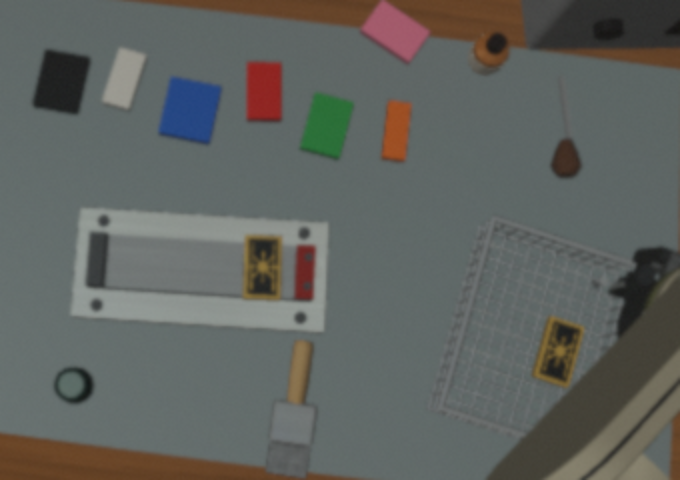

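Request:
carry_out(
  commands=[
    [[85.0,42.4,-1.7,0,0,0,-1.7],[85.0,84.9,-3.3,0,0,0,-3.4],[85.0,127.3,-5.0,0,0,0,-5.1],[85.0,169.8,-6.6,0,0,0,-6.8],[85.0,212.2,-8.3,0,0,0,-8.5]],
  ],
)

```text
time: 7.58
tool_pos: [478.8, -140.5, 150.2]
tcp_rot: [180.0, 0.0, 86.4]
ft_force: [0.5, 0.2, -1.1]
finger_gap: 85.0
```

Request:
carry_out(
  commands=[
    [[85.0,42.2,4.7,0,0,0,-1.7],[85.0,65.8,3.2,35.0,0,0,-5.4],[85.0,89.3,1.8,70.0,0,0,-9.2],[85.0,89.3,1.8,106.5,0,0,-9.2],[85.0,89.3,1.8,106.5,0,0,-9.2]],
  ],
)

```text
time: 8.2
tool_pos: [483.3, -51.9, 40.7]
tcp_rot: [-179.7, -0.1, 95.6]
ft_force: [-1.2, -0.1, 0.7]
finger_gap: 85.0
```

Request:
carry_out(
  commands=[
    [[50.0,0,0,0,0,0,0],[50.0,0,0,0,0,0,0],[50.0,0,0,0,0,0,0],[50.0,0,0,0,0,0,0],[50.0,0,0,-12.2,0,0,0]],
  ],
)

```text
time: 8.82
tool_pos: [485.8, -53.0, 56.1]
tcp_rot: [-180.0, -0.0, 95.5]
ft_force: [0.4, 0.2, -2.3]
finger_gap: 60.7
```

Request:
carry_out(
  commands=[
    [[50.0,0,0,-12.1,0,0,0],[50.0,0,0,-24.3,0,0,0]],
  ],
)

```text
time: 9.07
tool_pos: [486.3, -52.9, 81.2]
tcp_rot: [180.0, 0.0, 95.5]
ft_force: [0.0, 0.0, -2.1]
finger_gap: 60.4
```

```bash
python3 plan.py "50 484 -80 150 92" "50 457 -284 150 77.8"  "50 457 -284 44 77.8" "50 457 -284 44 77.8 2" "80 457 -284 44 77.8 4" "85 457 -284 180 77.8" "85 457 -284 180 77.8 1"
```

```text
t 9.1 meas-cmd [ 0.14 -0.08  1.19] yaw -0.01 gap 60.4 F [ 0.   0.  -2.1] q6 -18
[[[50.0,-13.4,-2.4,-35.0,0,0,1.8],[50.0,-26.8,-4.7,-70.0,0,0,3.5],[50.0,-66.9,-14.0,-70.0,0,0,6.4],[50.0,-107.0,-23.3,-70.0,0,0,9.2],[50.0,-147.1,-32.6,-70.0,0,0,12.0]]]
[[[50.0,-41.2,-0.8,-0.0,0,0,2.9],[50.0,-82.3,-1.6,-0.0,0,0,5.7],[50.0,-82.3,-1.6,35.3,0,0,5.7],[50.0,-82.3,-1.6,70.7,0,0,5.7],[50.0,-82.3,-1.6,106.0,0,0,5.7]]]
[[[50.0,-0.0,0.0,-0.0,0,0,0.0],[50.0,-0.0,0.0,-0.0,0,0,0.0],[80.0,-0.0,0.0,-0.0,0,0,0.0],[80.0,-0.0,0.0,-0.0,0,0,0.0],[80.0,-0.0,0.0,-0.0,0,0,0.0]]]
[[[80.0,-0.0,0.0,-0.0,0,0,0.0],[85.0,-0.0,0.0,-34.0,0,0,0.0],[85.0,-0.0,0.0,-68.0,0,0,0.0],[85.0,-0.0,0.0,-102.0,0,0,0.0],[85.0,-0.0,0.0,-136.0,0,0,0.0]]]
[[[85.0,-0.0,0.0,-0.0,0,0,0.0]]]
```

Request:
carry_out(
  commands=[
    [[50.0,-13.4,-2.4,-35.0,0,0,1.8],[50.0,-26.8,-4.7,-70.0,0,0,3.5],[50.0,-66.9,-14.0,-70.0,0,0,6.4],[50.0,-107.0,-23.3,-70.0,0,0,9.2],[50.0,-147.1,-32.6,-70.0,0,0,12.0]],
  ],
)

```text
time: 9.7
tool_pos: [467.7, -203.6, 151.0]
tcp_rot: [179.9, 0.0, 83.4]
ft_force: [0.4, -0.3, -2.4]
finger_gap: 60.0
```

Request:
carry_out(
  commands=[
    [[50.0,-41.2,-0.8,0,0,0,2.9],[50.0,-82.3,-1.6,0,0,0,5.7],[50.0,-82.3,-1.6,35.3,0,0,5.7],[50.0,-82.3,-1.6,70.7,0,0,5.7],[50.0,-82.3,-1.6,106.0,0,0,5.7]],
  ],
)

```text
time: 10.32
tool_pos: [457.0, -284.3, 43.7]
tcp_rot: [180.0, 0.0, 77.8]
ft_force: [-0.8, -1.0, -2.9]
finger_gap: 60.2
```

Request:
carry_out(
  commands=[
    [[50.0,0,0,0,0,0,0],[50.0,0,0,0,0,0,0],[80.0,0,0,0,0,0,0],[80.0,0,0,0,0,0,0],[80.0,0,0,0,0,0,0]],
  ],
)

```text
time: 10.95
tool_pos: [457.6, -284.4, 45.0]
tcp_rot: [179.9, 0.0, 77.8]
ft_force: [-0.4, -1.5, -0.8]
finger_gap: 79.9
```

Request:
carry_out(
  commands=[
    [[80.0,0,0,0,0,0,0],[85.0,0,0,-34.0,0,0,0],[85.0,0,0,-68.0,0,0,0],[85.0,0,0,-102.0,0,0,0],[85.0,0,0,-136.0,0,0,0]],
  ],
)

```text
time: 11.58
tool_pos: [456.8, -283.9, 181.1]
tcp_rot: [-180.0, -0.0, 77.8]
ft_force: [0.1, 0.9, -0.6]
finger_gap: 85.2
```

Request:
carry_out(
  commands=[
    [[85.0,0,0,0,0,0,0]],
  ],
)

```text
time: 11.7
tool_pos: [458.7, -285.3, 183.7]
tcp_rot: [179.7, 0.2, 77.8]
ft_force: [-0.9, 0.4, 0.7]
finger_gap: 84.9
```

```bash
python3 plan.py "85 440 -80 200 93" "85 420 230 200 90" "85 420 230 200 90 2"
python3 - <<'E'
from h import *
img=viewer.snapshot("top")
c=viewer.calibration("top")
HSV["brass"]=((12,80,60),(32,255,255))
for b in blobs(c,img,"brass",12,150): print(b)
for b in blobs(c,img,"brass",32,150): print(b)
E
```

```text
t 11.7 meas-cmd [ 1.74 -1.31  3.74] yaw 0.0 gap 84.9 F [-0.9  0.4  0.7] q6 -25
[[[85.0,39.2,-11.9,-4.0,0,0,-3.0],[85.0,78.3,-23.8,-8.0,0,0,-6.1],[85.0,117.5,-35.8,-12.0,0,0,-9.1],[85.0,156.6,-47.7,-16.0,0,0,-12.1],[85.0,195.8,-59.6,-20.0,0,0,-15.2]]]
[[[85.0,44.4,-0.5,-0.0,0,0,0.4],[85.0,88.8,-1.1,-0.0,0,0,0.9],[85.0,133.1,-1.6,-0.0,0,0,1.3],[85.0,177.5,-2.1,-0.0,0,0,1.7],[85.0,221.9,-2.6,-0.0,0,0,2.2]]]
[[[85.0,44.3,-2.2,-0.0,0,0,0.4],[85.0,88.6,-4.5,-0.0,0,0,0.8],[85.0,88.6,-4.5,-0.0,0,0,0.8],[85.0,88.6,-4.5,-0.0,0,0,0.8]]]
(array([509., 399.]), array([ 281.5, -423.9,   66.8,   35.2,   90. ]))
(array([612., 429.]), array([ 279.3, -610. ,  261.2,  186.1,    2.7]))
(array([349., 326.]), array([ 393.9, -101.5,   58.1,   17.1,   -2.1]))
(array([549., 339.]), array([ 413.6, -488.3,  155.7,   76.9,  -32.6]))
(array([446., 301.]), array([ 459.5, -289.6,   62.8,   38.7,  -12.7]))
(array([130., 282.]), array([423.6, 341.4,  62.1,  37.1,  16.9]))
(array([585., 169.]), array([ 803.2, -526.7,  357.6,  331.2,   87.3]))
(array([319., 105.]), array([855.7,  36.6, 684.9, 233.1,  88.1]))
(array([509., 399.]), array([ 282.8, -415.7,   65.4,   34.4,   90. ]))
(array([612., 429.]), array([ 280.6, -598. ,  256. ,  182.3,    2.7]))
(array([349., 326.]), array([392.9, -99.9,  56.9,  16.7,  -2.1]))
(array([549., 339.]), array([ 412.2, -478.8,  152.5,   75.3,  -32.6]))
(array([446., 301.]), array([ 457.2, -284.2,   61.5,   37.9,  -12.7]))
(array([130., 282.]), array([422. , 334.1,  60.8,  36.4,  16.9]))
(array([585., 169.]), array([ 793.9, -516.5,  350.4,  324.5,   87.3]))
(array([319., 105.]), array([845.4,  35.4, 671. , 228.4,  88.1]))
```

Request:
carry_out(
  commands=[
    [[85.0,39.2,-11.9,-4.0,0,0,-3.0],[85.0,78.3,-23.8,-8.0,0,0,-6.1],[85.0,117.5,-35.8,-12.0,0,0,-9.1],[85.0,156.6,-47.7,-16.0,0,0,-12.1],[85.0,195.8,-59.6,-20.0,0,0,-15.2]],
  ],
)

```text
time: 12.38
tool_pos: [438.9, -78.5, 198.4]
tcp_rot: [-179.9, -0.1, 93.1]
ft_force: [-0.3, -0.0, -0.2]
finger_gap: 85.2
```

Request:
carry_out(
  commands=[
    [[85.0,44.4,-0.5,0,0,0,0.4],[85.0,88.8,-1.1,0,0,0,0.9],[85.0,133.1,-1.6,0,0,0,1.3],[85.0,177.5,-2.1,0,0,0,1.7],[85.0,221.9,-2.6,0,0,0,2.2]],
  ],
)

```text
time: 13.0
tool_pos: [424.6, 142.7, 198.4]
tcp_rot: [-179.9, 0.0, 90.8]
ft_force: [0.3, -0.5, -0.3]
finger_gap: 85.2
```

Request:
carry_out(
  commands=[
    [[85.0,44.3,-2.2,0,0,0,0.4],[85.0,88.6,-4.5,0,0,0,0.8],[85.0,88.6,-4.5,0,0,0,0.8],[85.0,88.6,-4.5,0,0,0,0.8]],
  ],
)

```text
time: 13.5
tool_pos: [419.2, 229.5, 198.6]
tcp_rot: [-179.9, 0.1, 90.1]
ft_force: [0.4, 0.0, 0.1]
finger_gap: 85.2
```

```bash
python3 plan.py; python3 - <<'E'
from h import *
c=viewer.calibration("wrist");img=viewer.snapshot("wrist");cv2.imwrite("pics/w2.png",img[:,:,::-1])
HSV["brass"]=((12,80,60),(32,255,255))
for b in blobs(c,img,"brass",12,500): print("brass",b)
E
```

```text
t 13.5 meas-cmd [-0.73 -0.48 -1.35] yaw 0.05 gap 85.2 F [0.4 0.  0.1] q6 22
brass (array([140., 466.]), array([179.9, -79.9,  65.5,  58. ,   0.7]))
brass (array([630., 391.]), array([761.1,  17.7, 214.8,  40.3, -72.8]))
brass (array([332.,  94.]), array([423.3, 340.8,  61.6,  35.6,  16.8]))
```

View pics/w2.png

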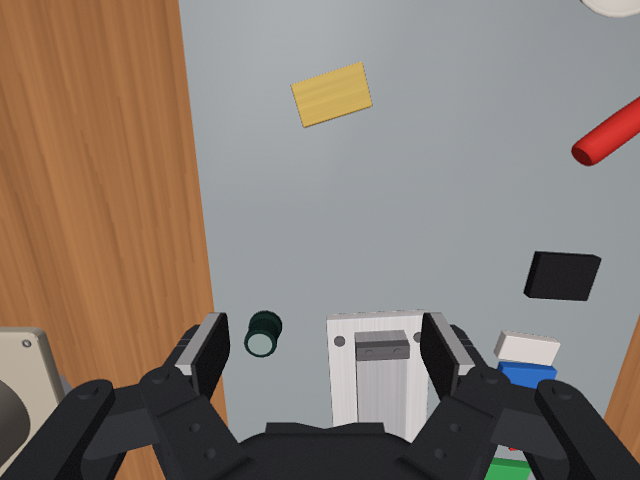

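```bash
python3 plan.py "85 423.3 341.1 90 106.8" "85 423.3 341.1 24 106.8 3" "85 423.3 341.1 24 106.8 2" "50 423.3 341.1 24 106.8 5" "50 423.3 341.1 100 106.8 4" "50 423.3 341.1 100 106.8 1"
```

```text
t 13.6 meas-cmd [-0.44 -0.86 -1.08] yaw -0.01 gap 84.8 F [-0.6 -0.1  0.5] q6 23
[[[85.0,27.8,0.8,27.5,0,0,-4.2],[85.0,55.6,1.7,55.0,0,0,-8.4],[85.0,83.3,2.5,82.5,0,0,-12.6],[85.0,111.1,3.4,110.0,0,0,-16.8],[85.0,111.1,3.4,132.0,0,0,-16.8]]]
[[[85.0,0.0,-0.0,22.0,0,0,0.0],[85.0,0.0,-0.0,44.0,0,0,0.0],[85.0,0.0,-0.0,44.0,0,0,0.0],[85.0,0.0,-0.0,44.0,0,0,0.0],[50.0,0.0,-0.0,44.0,0,0,0.0]]]
[[[50.0,0.0,-0.0,-0.0,0,0,0.0],[50.0,0.0,-0.0,-0.0,0,0,0.0],[50.0,0.0,-0.0,-0.0,0,0,0.0],[50.0,0.0,-0.0,-0.0,0,0,0.0],[50.0,0.0,-0.0,-19.0,0,0,0.0]]]
[[[50.0,0.0,-0.0,-19.0,0,0,0.0],[50.0,0.0,-0.0,-38.0,0,0,0.0],[50.0,0.0,-0.0,-57.0,0,0,0.0],[50.0,0.0,-0.0,-57.0,0,0,0.0]]]
```

Request:
carry_out(
  commands=[
    [[85.0,27.8,0.8,27.5,0,0,-4.2],[85.0,55.6,1.7,55.0,0,0,-8.4],[85.0,83.3,2.5,82.5,0,0,-12.6],[85.0,111.1,3.4,110.0,0,0,-16.8],[85.0,111.1,3.4,132.0,0,0,-16.8]],
  ],
)

```text
time: 14.18
tool_pos: [423.4, 341.0, 66.6]
tcp_rot: [-180.0, 0.0, 106.9]
ft_force: [-0.3, -0.1, 0.1]
finger_gap: 84.9
```

Request:
carry_out(
  commands=[
    [[85.0,0,0,22.0,0,0,0],[85.0,0,0,44.0,0,0,0],[85.0,0,0,44.0,0,0,0],[85.0,0,0,44.0,0,0,0],[50.0,0,0,44.0,0,0,0]],
  ],
)

```text
time: 14.8
tool_pos: [424.4, 341.3, 25.4]
tcp_rot: [179.9, -0.0, 106.8]
ft_force: [0.1, 0.2, -0.1]
finger_gap: 69.2
```

Request:
carry_out(
  commands=[
    [[50.0,0,0,0,0,0,0],[50.0,0,0,0,0,0,0],[50.0,0,0,0,0,0,0],[50.0,0,0,0,0,0,0],[50.0,0,0,-19.0,0,0,0]],
  ],
)

```text
time: 15.42
tool_pos: [422.7, 341.0, 43.6]
tcp_rot: [-180.0, 0.0, 106.8]
ft_force: [-0.6, 0.4, -0.1]
finger_gap: 50.1
```

Request:
carry_out(
  commands=[
    [[50.0,0,0,-19.0,0,0,0],[50.0,0,0,-38.0,0,0,0],[50.0,0,0,-57.0,0,0,0],[50.0,0,0,-57.0,0,0,0]],
  ],
)

```text
time: 15.92
tool_pos: [424.7, 342.0, 102.4]
tcp_rot: [179.8, -0.1, 106.8]
ft_force: [0.0, 0.7, -0.7]
finger_gap: 49.9
```

```bash
python3 plan.py "50 485.3 -65.2 120 93.4" "50 485.3 -65.2 75 93.4 3" "50 485.3 -65.2 75 93.4 2" "50 485.3 -65.2 59 93.4 2"  "50 485.3 -65.2 59 93.4 2"
```

```text
t 15.9 meas-cmd [1.41 0.89 2.45] yaw -0.0 gap 49.9 F [ 0.   0.7 -0.7] q6 17
[[[50.0,-40.7,-5.8,-2.0,0,0,1.3],[50.0,-81.4,-11.6,-4.0,0,0,2.7],[50.0,-122.0,-17.5,-6.0,0,0,4.0],[50.0,-162.7,-23.3,-8.0,0,0,5.4],[50.0,-203.4,-29.1,-10.0,0,0,6.7]]]
[[[50.0,-41.1,-1.1,-2.0,0,0,1.4],[50.0,-82.2,-2.1,-4.0,0,0,2.7],[50.0,-123.3,-3.1,-6.0,0,0,4.0],[50.0,-164.4,-4.2,-8.0,0,0,5.4],[50.0,-205.4,-5.2,-10.0,0,0,6.7]]]
[[[50.0,-0.0,-0.0,15.0,0,0,0.0],[50.0,-0.0,-0.0,30.0,0,0,0.0],[50.0,-0.0,-0.0,45.0,0,0,0.0],[50.0,-0.0,-0.0,45.0,0,0,0.0],[50.0,-0.0,-0.0,45.0,0,0,0.0]]]
[[[50.0,-0.0,-0.0,8.0,0,0,0.0],[50.0,-0.0,-0.0,16.0,0,0,0.0],[50.0,-0.0,-0.0,16.0,0,0,0.0],[50.0,-0.0,-0.0,16.0,0,0,0.0]]]
```

```bash
echo '[423.3,341.1,100,106.8]' > cmd.json; python3 plan.py "85 420 230 200 90" "85 420 230 200 90 3"
```

```text
t 15.9 meas-cmd [1.44 0.87 2.44] yaw 0.02 gap 49.9 F [ 0.   0.7 -0.7] q6 17
[[[85.0,-26.4,-8.8,-25.0,0,0,4.2],[85.0,-52.7,-17.6,-50.0,0,0,8.4],[85.0,-79.1,-26.5,-75.0,0,0,12.6],[85.0,-105.4,-35.3,-100.0,0,0,16.8],[85.0,-105.4,-35.3,-100.0,0,0,16.8]]]
[[[85.0,0.0,0.0,0.0,0,0,-0.0],[85.0,0.0,0.0,0.0,0,0,-0.0]]]
```

Request:
carry_out(
  commands=[
    [[85.0,-26.4,-8.8,-25.0,0,0,4.2],[85.0,-52.7,-17.6,-50.0,0,0,8.4],[85.0,-79.1,-26.5,-75.0,0,0,12.6],[85.0,-105.4,-35.3,-100.0,0,0,16.8],[85.0,-105.4,-35.3,-100.0,0,0,16.8]],
  ],
)

```text
time: 16.55
tool_pos: [421.1, 229.1, 201.6]
tcp_rot: [179.8, -0.1, 89.9]
ft_force: [-0.0, -0.2, 0.7]
finger_gap: 85.1
```

Request:
carry_out(
  commands=[
    [[85.0,0,0,0,0,0,0],[85.0,0,0,0,0,0,0]],
  ],
)

```text
time: 16.8
tool_pos: [419.3, 230.3, 198.5]
tcp_rot: [-179.9, 0.0, 90.1]
ft_force: [-0.3, -0.1, -0.0]
finger_gap: 85.0
```

```bash
python3 plan.py; python3 - <<'E'
from h import *
c=viewer.calibration("wrist");img=viewer.snapshot("wrist");cv2.imwrite("pics/w3.png",img[:,:,::-1])
HSV["brass"]=((12,80,60),(32,255,255))
for b in blobs(c,img,"brass",12,500): print("brass",b)
E
```

```text
t 16.8 meas-cmd [-0.69  0.3  -1.48] yaw 0.09 gap 85.0 F [-0.3 -0.1 -0. ] q6 23
brass (array([140., 466.]), array([180.2, -78.7,  65.5,  57.9,   0.7]))
brass (array([630., 390.]), array([760.9,  19. , 214.4,  40.2, -72.8]))
brass (array([335.,  94.]), array([426.2, 341.8,  61.6,  35.8,  16.2]))
```

```bash
python3 plan.py "85 425.5 341.8 70 106.2" "85 425.5 341.8 16 106.2 3" "85 425.5 341.8 16 106.2 3" "50 425.5 341.8 16 106.2 5"
```

```text
t 16.9 meas-cmd [-0.65  0.33 -1.37] yaw 0.09 gap 85.0 F [-1.1 -0.6  0.4] q6 23
[[[85.0,28.0,1.4,32.5,0,0,-4.0],[85.0,55.9,2.8,65.0,0,0,-8.1],[85.0,83.9,4.1,97.5,0,0,-12.2],[85.0,111.8,5.5,130.0,0,0,-16.2],[85.0,111.8,5.5,148.0,0,0,-16.2]]]
[[[85.0,-0.0,0.0,18.0,0,0,-0.0],[85.0,-0.0,0.0,36.0,0,0,-0.0],[85.0,-0.0,0.0,36.0,0,0,-0.0],[85.0,-0.0,0.0,36.0,0,0,-0.0],[85.0,-0.0,0.0,36.0,0,0,-0.0]]]
[[[50.0,-0.0,0.0,0.0,0,0,-0.0],[50.0,-0.0,0.0,0.0,0,0,-0.0],[50.0,-0.0,0.0,0.0,0,0,-0.0],[50.0,-0.0,0.0,0.0,0,0,-0.0],[50.0,-0.0,0.0,0.0,0,0,-0.0]]]
```

Request:
carry_out(
  commands=[
    [[85.0,28.0,1.4,32.5,0,0,-4.0],[85.0,55.9,2.8,65.0,0,0,-8.1],[85.0,83.9,4.1,97.5,0,0,-12.2],[85.0,111.8,5.5,130.0,0,0,-16.2],[85.0,111.8,5.5,148.0,0,0,-16.2]],
  ],
)

```text
time: 17.48
tool_pos: [423.7, 342.8, 49.1]
tcp_rot: [-179.8, 0.0, 106.4]
ft_force: [-0.9, 0.1, -0.5]
finger_gap: 84.8
```

Request:
carry_out(
  commands=[
    [[85.0,0,0,18.0,0,0,0],[85.0,0,0,36.0,0,0,0],[85.0,0,0,36.0,0,0,0],[85.0,0,0,36.0,0,0,0],[85.0,0,0,36.0,0,0,0]],
  ],
)

```text
time: 18.1
tool_pos: [426.4, 342.1, 17.2]
tcp_rot: [179.9, -0.0, 106.2]
ft_force: [-0.6, -0.5, -0.6]
finger_gap: 85.0
```

Request:
carry_out(
  commands=[
    [[50.0,0,0,0,0,0,0],[50.0,0,0,0,0,0,0],[50.0,0,0,0,0,0,0],[50.0,0,0,0,0,0,0],[50.0,0,0,0,0,0,0]],
  ],
)

```text
time: 18.73
tool_pos: [426.4, 342.3, 17.4]
tcp_rot: [179.9, -0.0, 106.2]
ft_force: [-0.8, -1.7, 6.9]
finger_gap: 60.0
```

```bash
python3 plan.py "50 425.5 341.8 100 106.2 4" "50 425.5 341.8 100 106.2 1"
```

```text
t 18.7 meas-cmd [0.94 0.5  1.35] yaw 0.02 gap 60.0 F [-0.8 -1.7  6.9] q6 17
[[[50.0,-0.0,0.0,-21.0,0,0,-0.0],[50.0,-0.0,0.0,-42.0,0,0,-0.0],[50.0,-0.0,0.0,-63.0,0,0,-0.0],[50.0,-0.0,0.0,-84.0,0,0,-0.0],[50.0,-0.0,0.0,-84.0,0,0,-0.0]]]
```

Request:
carry_out(
  commands=[
    [[50.0,0,0,-21.0,0,0,0],[50.0,0,0,-42.0,0,0,0],[50.0,0,0,-63.0,0,0,0],[50.0,0,0,-84.0,0,0,0],[50.0,0,0,-84.0,0,0,0]],
  ],
)

```text
time: 19.35
tool_pos: [426.6, 342.5, 101.7]
tcp_rot: [179.8, -0.1, 106.2]
ft_force: [0.9, 0.5, -2.9]
finger_gap: 60.1
```

```bash
python3 plan.py "50 485.3 -65.2 110 93.4" "50 485.3 -65.2 70 93.4 3" "50 485.3 -65.2 70 93.4 2" "50 485.3 -65.2 53 93.4 2"  "50 485.3 -65.2 53 93.4 4"; python3 - <<'E'
from h import *
c=viewer.calibration("wrist");img=viewer.snapshot("wrist");cv2.imwrite("pics/w4.png",img[200:,150:500,::-1])
E
```

```text
t 19.4 meas-cmd [1.12 0.75 1.73] yaw 0.02 gap 60.1 F [ 0.9  0.5 -2.9] q6 17
[[[50.0,-40.8,-5.6,-1.0,0,0,1.3],[50.0,-81.5,-11.2,-2.0,0,0,2.6],[50.0,-122.3,-16.8,-3.0,0,0,3.8],[50.0,-163.0,-22.4,-4.0,0,0,5.1],[50.0,-203.8,-28.0,-5.0,0,0,6.4]]]
[[[50.0,-41.1,-1.1,-1.0,0,0,1.3],[50.0,-82.2,-2.1,-2.0,0,0,2.6],[50.0,-123.3,-3.1,-3.0,0,0,3.8],[50.0,-164.5,-4.2,-4.0,0,0,5.1],[50.0,-205.6,-5.2,-5.0,0,0,6.4]]]
[[[50.0,0.0,-0.0,13.3,0,0,-0.0],[50.0,0.0,-0.0,26.7,0,0,-0.0],[50.0,0.0,-0.0,40.0,0,0,-0.0],[50.0,0.0,-0.0,40.0,0,0,-0.0],[50.0,0.0,-0.0,40.0,0,0,-0.0]]]
[[[50.0,0.0,-0.0,8.5,0,0,-0.0],[50.0,0.0,-0.0,17.0,0,0,-0.0],[50.0,0.0,-0.0,17.0,0,0,-0.0],[50.0,0.0,-0.0,17.0,0,0,-0.0],[50.0,0.0,-0.0,17.0,0,0,-0.0]]]
[[[50.0,0.0,-0.0,0.0,0,0,-0.0]]]
```

View pics/w4.png

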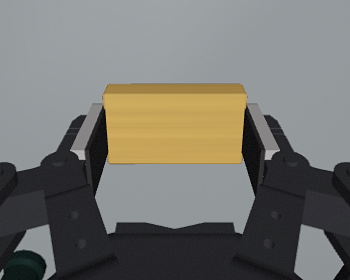

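Request:
carry_out(
  commands=[
    [[50.0,-40.8,-5.6,-1.0,0,0,1.3],[50.0,-81.5,-11.2,-2.0,0,0,2.6],[50.0,-122.3,-16.8,-3.0,0,0,3.8],[50.0,-163.0,-22.4,-4.0,0,0,5.1],[50.0,-203.8,-28.0,-5.0,0,0,6.4]],
  ],
)

```text
time: 20.02
tool_pos: [454.5, 136.8, 103.4]
tcp_rot: [-179.9, 0.0, 99.8]
ft_force: [0.7, 1.1, -2.4]
finger_gap: 60.2
```

Request:
carry_out(
  commands=[
    [[50.0,-41.1,-1.1,-1.0,0,0,1.3],[50.0,-82.2,-2.1,-2.0,0,0,2.6],[50.0,-123.3,-3.1,-3.0,0,0,3.8],[50.0,-164.5,-4.2,-4.0,0,0,5.1],[50.0,-205.6,-5.2,-5.0,0,0,6.4]],
  ],
)

```text
time: 20.65
tool_pos: [484.5, -66.3, 108.4]
tcp_rot: [-179.9, -0.0, 93.4]
ft_force: [0.5, -0.1, -2.5]
finger_gap: 60.1
```

Request:
carry_out(
  commands=[
    [[50.0,0,0,13.3,0,0,0],[50.0,0,0,26.7,0,0,0],[50.0,0,0,40.0,0,0,0],[50.0,0,0,40.0,0,0,0],[50.0,0,0,40.0,0,0,0]],
  ],
)

```text
time: 21.28
tool_pos: [485.6, -64.7, 70.1]
tcp_rot: [-180.0, -0.0, 93.5]
ft_force: [0.2, 0.6, -2.3]
finger_gap: 60.0
```

Request:
carry_out(
  commands=[
    [[50.0,0,0,8.5,0,0,0],[50.0,0,0,17.0,0,0,0],[50.0,0,0,17.0,0,0,0],[50.0,0,0,17.0,0,0,0],[50.0,0,0,17.0,0,0,0]],
  ],
)

```text
time: 21.9
tool_pos: [485.7, -65.3, 53.3]
tcp_rot: [180.0, 0.0, 93.4]
ft_force: [-0.2, 0.1, -2.5]
finger_gap: 60.5
```

Request:
carry_out(
  commands=[
    [[50.0,0,0,0,0,0,0]],
  ],
)

```text
time: 22.02
tool_pos: [485.7, -65.3, 53.3]
tcp_rot: [180.0, 0.0, 93.4]
ft_force: [-0.2, -1.3, -3.0]
finger_gap: 60.0
```

```bash
python3 plan.py; python3 - <<'E'
from h import *
c=viewer.calibration("wrist");img=viewer.snapshot("wrist");cv2.imwrite("pics/w5.png",img[60:,100:540,::-1])
E
```

```text
t 22.0 meas-cmd [ 0.37 -0.05  0.27] yaw 0.02 gap 60.0 F [-0.2 -1.3 -3. ] q6 -17
```

View pics/w5.png

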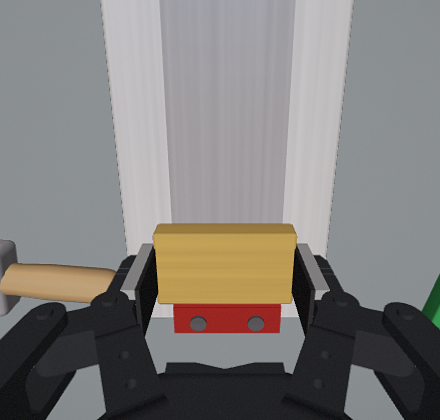

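Request:
carry_out(
  commands=[
    [[50,0,0,1.5,0,0,0],[50,0,0,3,0,0,0],[50,0,0,3,0,0,0],[50,-1,0,3,0,0,0],[50,-2,0,3,0,0,0]],
  ],
)

```text
time: 22.7
tool_pos: [485.7, -67.3, 50.0]
tcp_rot: [180.0, 0.0, 93.4]
ft_force: [0.4, -0.4, -2.9]
finger_gap: 60.1
```

Request:
carry_out(
  commands=[
    [[50,-0.5,0,0,0,0,0],[50,-1,0,0,0,0,0],[50,-1,0,0,0,0,0]],
  ],
)

```text
time: 23.08
tool_pos: [485.6, -68.2, 50.0]
tcp_rot: [-180.0, 0.0, 93.4]
ft_force: [0.1, 0.4, -3.0]
finger_gap: 59.8
```

Request:
carry_out(
  commands=[
    [[50,-0.5,0,0,0,0,0],[50,-1,0,0,0,0,0],[50,-1,0,0,0,0,0]],
  ],
)

```text
time: 23.45
tool_pos: [485.7, -68.4, 50.0]
tcp_rot: [-180.0, -0.1, 93.4]
ft_force: [-0.0, 5.8, -0.1]
finger_gap: 60.0
```

```bash
echo '[485.5,-69.2,50,93.4]' > cmd.json; python3 plan.py "68 485.5 -69.2 50 93.4 3" "76 485.5 -69.2 50 93.4 1" "76 485.5 -69.2 70 93.4 2" "85 560 -20 250 93" "85 560 -20 250 93 3"
```

```text
t 23.4 meas-cmd [0.15 0.77 0.01] yaw 0.03 gap 60.0 F [-0.   5.8 -0.1] q6 -18
[[[68.0,0.0,0.0,0.0,0,0,-0.0],[68.0,0.0,0.0,0.0,0,0,-0.0],[68.0,0.0,0.0,0.0,0,0,-0.0],[76.0,0.0,0.0,0.0,0,0,-0.0],[76.0,0.0,0.0,-10.0,0,0,-0.0]]]
[[[76.0,0.0,0.0,-10.0,0,0,-0.0],[85.0,8.9,15.5,-46.0,0,0,0.1],[85.0,17.9,30.9,-82.0,0,0,0.2],[85.0,26.8,46.4,-118.0,0,0,0.2],[85.0,35.8,61.8,-154.0,0,0,0.3]]]
[[[85.0,9.0,15.4,-36.0,0,0,0.1],[85.0,9.0,15.4,-36.0,0,0,0.1],[85.0,9.0,15.4,-36.0,0,0,0.1],[85.0,9.0,15.4,-36.0,0,0,0.1]]]
```

Request:
carry_out(
  commands=[
    [[68.0,0,0,0,0,0,0],[68.0,0,0,0,0,0,0],[68.0,0,0,0,0,0,0],[76.0,0,0,0,0,0,0],[76.0,0,0,-10.0,0,0,0]],
  ],
)

```text
time: 24.08
tool_pos: [485.0, -69.1, 59.6]
tcp_rot: [-179.9, -0.0, 93.4]
ft_force: [0.4, 0.7, 0.4]
finger_gap: 75.9
```

Request:
carry_out(
  commands=[
    [[76.0,0,0,-10.0,0,0,0],[85.0,8.9,15.5,-46.0,0,0,0.1],[85.0,17.9,30.9,-82.0,0,0,0.2],[85.0,26.8,46.4,-118.0,0,0,0.2],[85.0,35.8,61.8,-154.0,0,0,0.3]],
  ],
)

```text
time: 24.7
tool_pos: [545.8, -29.5, 216.4]
tcp_rot: [179.9, 0.0, 93.1]
ft_force: [0.7, -0.7, 0.1]
finger_gap: 84.5
```

Request:
carry_out(
  commands=[
    [[85.0,9.0,15.4,-36.0,0,0,0.1],[85.0,9.0,15.4,-36.0,0,0,0.1],[85.0,9.0,15.4,-36.0,0,0,0.1],[85.0,9.0,15.4,-36.0,0,0,0.1]],
  ],
)

```text
time: 25.2
tool_pos: [559.2, -20.1, 248.7]
tcp_rot: [-179.9, -0.0, 93.0]
ft_force: [-0.7, 0.1, -0.8]
finger_gap: 85.0
```

```bash
python3 plan.py; cat > look.py <<'E'
from h import *
import sys
c=viewer.calibration("wrist");img=viewer.snapshot("wrist");cv2.imwrite(f"pics/{sys.argv[1]}.png",img[:,:,::-1])
HSV.update(brass=((14,80,80),(30,255,255)),white=((0,0,185),(180,40,255)),black=((0,0,0),(180,255,40)))
for k in ("orange","red","white","green","blue","black","brass"):
  for z in ((12,44) if k in("brass","green","blue","black") else (12,)):
    for b in blobs(c,img,k,z,600):
      if b[0][1]<330: print(k,z,*b)
E
python3 look.py w6
```

```text
t 25.2 meas-cmd [-0.77 -0.11 -1.32] yaw 0.0 gap 85.0 F [-0.7  0.1 -0.8] q6 -10
red 12 [427. 231.] [672.8 -35.8  60.   36.3   6.6]
white 12 [413. 110.] [639.7  87.4  60.9  29.   -9.3]
white 12 [249. 161.] [480.6   4.8 249.2 109.1 -86.6]
green 12 [394. 284.] [ 643.8 -103.    62.8   43.4   -8.8]
green 44 [394. 284.] [635.8 -88.3  57.2  39.5  -8.8]
blue 12 [410. 162.] [643.   36.5  62.4  53.   -4.7]
blue 44 [410. 162.] [635.1  38.8  56.9  48.3  -4.7]
black 12 [128.  68.] [362.1 109.9  33.8  25.9  72.7]
black 12 [597.  70.] [812.2 129.9 129.1  33.8 -48.3]
black 44 [128.  68.] [379.1 105.7  30.8  23.6  72.7]
black 44 [597.  70.] [789.3 123.9 117.6  30.8 -48.3]
brass 12 [179. 274.] [ 391.5 -102.9   64.4   21.    -1.8]
brass 12 [253. 259.] [478.  -79.7  69.1  41.5   3. ]
brass 12 [608. 240.] [876.1 -36.2 195.   99.  -83.8]
brass 44 [179. 274.] [405.9 -88.2  58.7  19.2  -1.8]
brass 44 [253. 259.] [484.7 -67.1  62.9  37.9   3. ]
brass 44 [608. 240.] [847.5 -27.5 177.7  90.2 -83.8]
```

View pics/w6.png

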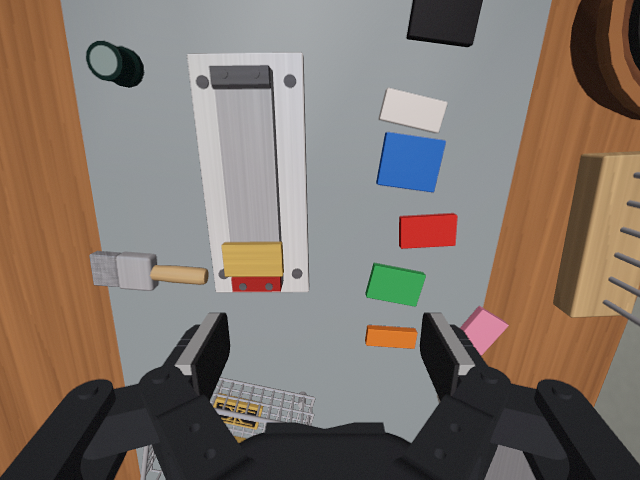

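```bash
python3 plan.py "85 643 36.5 70 85.3" "85 643 36.5 15.5 85.3 3" "85 643 36.5 15.5 85.3 3" "50 643 36.5 15.5 85.3 5" "50 643 36.5 100 85.3 4" "50 643 36.5 100 85.3 1" | tee o; echo; python3 plan.py "50 482.6 -19.5 110 93.4" "50 482.6 -19.5 110 93.4 2" "50 482.6 -19.5 70 93.4 3" "50 482.6 -19.5 70 93.4 2" "50 482.6 -19.5 52 93.4 2"  "50 482.6 -19.5 52 93.4 2"
```

```text
t 25.2 meas-cmd [-0.76 -0.14 -1.32] yaw -0.0 gap 84.4 F [-0.2  0.4 -0.2] q6 -10
[[[85.0,10.4,17.2,36.0,0,0,1.5],[85.0,20.8,34.4,72.0,0,0,3.1],[85.0,31.2,51.5,108.0,0,0,4.6],[85.0,41.6,68.7,144.0,0,0,6.2],[85.0,52.1,85.9,180.0,0,0,7.7]]]
[[[85.0,-0.0,-0.0,18.2,0,0,0.0],[85.0,-0.0,-0.0,36.3,0,0,0.0],[85.0,-0.0,-0.0,54.5,0,0,0.0],[85.0,-0.0,-0.0,54.5,0,0,0.0],[85.0,-0.0,-0.0,54.5,0,0,0.0]]]
[[[85.0,-0.0,-0.0,0.0,0,0,0.0],[50.0,-0.0,-0.0,0.0,0,0,0.0],[50.0,-0.0,-0.0,0.0,0,0,0.0],[50.0,-0.0,-0.0,0.0,0,0,0.0],[50.0,-0.0,-0.0,0.0,0,0,0.0]]]
[[[50.0,-0.0,-0.0,0.0,0,0,0.0],[50.0,-0.0,-0.0,-21.1,0,0,0.0],[50.0,-0.0,-0.0,-42.2,0,0,0.0],[50.0,-0.0,-0.0,-63.4,0,0,0.0],[50.0,-0.0,-0.0,-84.5,0,0,0.0]]]
[[[50.0,-0.0,-0.0,0.0,0,0,0.0]]]

t 25.2 meas-cmd [-83.82 -56.67 148.68] yaw 7.7 gap 84.4 F [-0.2  0.4 -0.2] q6 -10
[[[50.0,-17.3,-38.8,-2.5,0,0,-2.0],[50.0,-34.5,-77.6,-5.0,0,0,-4.0],[50.0,-51.8,-116.5,-7.5,0,0,-6.1],[50.0,-69.0,-155.3,-10.0,0,0,-8.1],[50.0,-69.0,-155.3,-10.0,0,0,-8.1]]]
[[[50.0,-0.0,0.0,0.0,0,0,-0.0],[50.0,-0.0,0.0,13.3,0,0,-0.0],[50.0,-0.0,0.0,26.7,0,0,-0.0],[50.0,-0.0,0.0,40.0,0,0,-0.0],[50.0,-0.0,0.0,40.0,0,0,-0.0]]]
[[[50.0,-0.0,0.0,0.0,0,0,-0.0],[50.0,-0.0,0.0,9.0,0,0,-0.0],[50.0,-0.0,0.0,18.0,0,0,-0.0],[50.0,-0.0,0.0,18.0,0,0,-0.0],[50.0,-0.0,0.0,18.0,0,0,-0.0]]]
```

Grip 40 N is ample for the light packers.

Request:
carry_out(
  commands=[
    [[85.0,10.4,17.2,36.0,0,0,1.5],[85.0,20.8,34.4,72.0,0,0,3.1],[85.0,31.2,51.5,108.0,0,0,4.6],[85.0,41.6,68.7,144.0,0,0,6.2],[85.0,52.1,85.9,180.0,0,0,7.7]],
  ],
  grip_force=45,
)

```text
time: 25.88
tool_pos: [642.8, 36.6, 67.9]
tcp_rot: [-179.9, 0.0, 85.2]
ft_force: [1.1, 0.1, 0.3]
finger_gap: 84.9
```

Request:
carry_out(
  commands=[
    [[85.0,0,0,18.2,0,0,0],[85.0,0,0,36.3,0,0,0],[85.0,0,0,54.5,0,0,0],[85.0,0,0,54.5,0,0,0],[85.0,0,0,54.5,0,0,0]],
  ],
)

```text
time: 26.5
tool_pos: [643.7, 36.4, 16.5]
tcp_rot: [179.9, -0.0, 85.3]
ft_force: [0.2, 0.2, 0.5]
finger_gap: 85.2
```

Request:
carry_out(
  commands=[
    [[85.0,0,0,0,0,0,0],[50.0,0,0,0,0,0,0],[50.0,0,0,0,0,0,0],[50.0,0,0,0,0,0,0],[50.0,0,0,0,0,0,0]],
  ],
)

```text
time: 27.12
tool_pos: [644.0, 36.6, 16.6]
tcp_rot: [179.9, -0.0, 85.3]
ft_force: [-0.4, 0.1, 5.5]
finger_gap: 60.9
```

Request:
carry_out(
  commands=[
    [[50.0,0,0,0,0,0,0],[50.0,0,0,-21.1,0,0,0],[50.0,0,0,-42.2,0,0,0],[50.0,0,0,-63.4,0,0,0],[50.0,0,0,-84.5,0,0,0]],
  ],
)

```text
time: 27.75
tool_pos: [643.6, 36.6, 102.3]
tcp_rot: [179.9, -0.0, 85.3]
ft_force: [-0.7, 1.0, -0.1]
finger_gap: 60.5
```

Request:
carry_out(
  commands=[
    [[50.0,0,0,0,0,0,0]],
  ],
)

```text
time: 27.88
tool_pos: [645.2, 36.6, 103.5]
tcp_rot: [179.7, -0.0, 85.3]
ft_force: [-0.4, -0.8, -0.8]
finger_gap: 60.7
```

Request:
carry_out(
  commands=[
    [[50.0,-17.3,-38.8,-2.5,0,0,-2.0],[50.0,-34.5,-77.6,-5.0,0,0,-4.0],[50.0,-51.8,-116.5,-7.5,0,0,-6.1],[50.0,-69.0,-155.3,-10.0,0,0,-8.1],[50.0,-69.0,-155.3,-10.0,0,0,-8.1]],
  ],
)

```text
time: 28.5
tool_pos: [479.4, -19.9, 108.4]
tcp_rot: [-179.8, -0.0, 93.4]
ft_force: [1.1, 0.7, -0.8]
finger_gap: 61.0
```

Request:
carry_out(
  commands=[
    [[50.0,0,0,0,0,0,0],[50.0,0,0,13.3,0,0,0],[50.0,0,0,26.7,0,0,0],[50.0,0,0,40.0,0,0,0],[50.0,0,0,40.0,0,0,0]],
  ],
)

```text
time: 29.12
tool_pos: [481.4, -19.2, 67.9]
tcp_rot: [-179.8, -0.0, 93.4]
ft_force: [0.2, -0.4, -0.5]
finger_gap: 60.7
```

```bash
echo '[482.6,-19.5,70,93.4]' > cmd.json; python3 plan.py; python3 look.py w7; python3 -c "
import cv2;a=cv2.imread('pics/w7.png');cv2.imwrite('pics/w7c.png',a[150:430,150:500])"
```

```text
t 29.1 meas-cmd [-1.24  0.31 -2.14] yaw 0.03 gap 60.7 F [ 0.2 -0.4 -0.5] q6 -12
red 12 [611. 321.] [656.2 -35.6  46.8  35.2 -73.6]
white 12 [622.  95.] [622.5  90.2  28.4  26.1  80.8]
white 12 [414. 151.] [521.   42.3 160.5  24.9 -86.7]
white 12 [246. 147.] [436.9  40.3 154.8  25.9 -86.6]
blue 12 [324. 322.] [481.4 -48.7  85.7  79.6   3.6]
blue 44 [324. 322.] [480.4 -28.8  70.5  65.5   3.6]
black 12 [62. 19.] [349.9 103.1  54.5  20.2   2.9]
black 44 [62. 19.] [372.2  96.   44.8  16.6   2.9]
```

View pics/w7c.png

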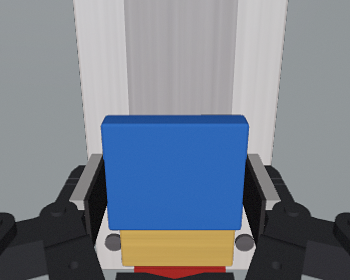

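Request:
carry_out(
  commands=[
    [[50.0,0,-0.5,6,0,0,0],[50.0,0,-0.5,12.0,0,0,0],[50.0,0,-0.5,18.0,0,0,0],[50.0,0,-0.5,19.0,0,0,0],[50.0,0,-0.5,19.0,0,0,0]],
  ],
)

```text
time: 29.8
tool_pos: [482.3, -19.5, 51.0]
tcp_rot: [-180.0, -0.0, 93.4]
ft_force: [-0.1, 0.0, -0.7]
finger_gap: 60.7
```

Request:
carry_out(
  commands=[
    [[50,0,0,0,0,0,0],[50,0,0,0,0,0,0],[50,0,0,0,0,0,0]],
  ],
)

```text
time: 30.18
tool_pos: [482.4, -19.6, 51.1]
tcp_rot: [180.0, 0.0, 93.4]
ft_force: [-0.1, -0.5, -0.2]
finger_gap: 60.4
```

Request:
carry_out(
  commands=[
    [[50,0,0,1.5,0,0,0],[50,-1,0,1.5,0,0,0],[50,-2,0,1.5,0,0,0],[50,-2.5,0,1.5,0,0,0],[50,-2.5,0,1.5,0,0,0]],
  ],
)

```text
time: 30.8
tool_pos: [482.4, -22.1, 49.5]
tcp_rot: [180.0, -0.0, 93.4]
ft_force: [-0.9, -0.7, -0.5]
finger_gap: 60.6
```

Request:
carry_out(
  commands=[
    [[50,-0.5,0,0,0,0,0],[50,-1,0,0,0,0,0],[50,-1,0,0,0,0,0]],
  ],
)

```text
time: 31.18
tool_pos: [482.5, -23.1, 49.5]
tcp_rot: [180.0, -0.0, 93.4]
ft_force: [-0.4, 0.5, -0.1]
finger_gap: 60.6
```

Request:
carry_out(
  commands=[
    [[50,-0.5,0,0,0,0,0],[50,-1,0,0,0,0,0],[50,-1,0,0,0,0,0]],
  ],
)

```text
time: 31.55
tool_pos: [482.6, -24.0, 49.5]
tcp_rot: [180.0, -0.0, 93.4]
ft_force: [0.6, 0.5, -0.6]
finger_gap: 60.5
```

Request:
carry_out(
  commands=[
    [[50,-0.5,0,0,0,0,0],[50,-1,0,0,0,0,0],[50,-1,0,0,0,0,0]],
  ],
)

```text
time: 31.92
tool_pos: [482.5, -24.2, 49.5]
tcp_rot: [-180.0, -0.1, 93.4]
ft_force: [-0.2, 6.2, 0.6]
finger_gap: 60.8
```

```bash
echo '[482.4,-25.0,49.5,93.4]' > cmd.json; python3 plan.py "50 482.4 -25 48.8 93.4 2" "68 482.4 -25 48.8 93.4 3" "76 482.4 -25 49 93.4 1" "76 482.4 -25 70 93.4 2" "85 600 80 230 93" "85 600 80 230 93 4"
```

```text
t 31.9 meas-cmd [ 0.12  0.82 -0.02] yaw 0.02 gap 60.8 F [-0.2  6.2  0.6] q6 -12
[[[50.0,0.0,0.0,0.4,0,0,-0.0],[50.0,0.0,0.0,0.7,0,0,-0.0],[68.0,0.0,0.0,0.7,0,0,-0.0],[68.0,0.0,0.0,0.7,0,0,-0.0],[68.0,0.0,0.0,0.7,0,0,-0.0]]]
[[[76.0,0.0,0.0,-0.2,0,0,-0.0],[76.0,0.0,0.0,-10.7,0,0,-0.0],[76.0,0.0,0.0,-21.2,0,0,-0.0],[85.0,19.6,24.7,-53.2,0,0,0.1],[85.0,39.1,49.4,-85.2,0,0,0.2]]]
[[[85.0,19.7,24.7,-32.0,0,0,0.0],[85.0,39.3,49.4,-64.0,0,0,0.1],[85.0,59.0,74.0,-96.0,0,0,0.2],[85.0,59.0,74.0,-96.0,0,0,0.2],[85.0,59.0,74.0,-96.0,0,0,0.2]]]
[[[85.0,-0.0,0.0,0.0,0,0,-0.0],[85.0,-0.0,0.0,0.0,0,0,-0.0]]]
```

Request:
carry_out(
  commands=[
    [[50.0,0,0,0.4,0,0,0],[50.0,0,0,0.7,0,0,0],[68.0,0,0,0.7,0,0,0],[68.0,0,0,0.7,0,0,0],[68.0,0,0,0.7,0,0,0]],
  ],
)

```text
time: 32.55
tool_pos: [482.7, -25.2, 48.8]
tcp_rot: [180.0, 0.0, 93.4]
ft_force: [0.3, -1.2, 0.6]
finger_gap: 68.3
```

Request:
carry_out(
  commands=[
    [[76.0,0,0,-0.2,0,0,0],[76.0,0,0,-10.7,0,0,0],[76.0,0,0,-21.2,0,0,0],[85.0,19.6,24.7,-53.2,0,0,0.1],[85.0,39.1,49.4,-85.2,0,0,0.2]],
  ],
)

```text
time: 33.17
tool_pos: [530.1, 17.2, 135.8]
tcp_rot: [180.0, 0.0, 93.2]
ft_force: [0.6, -0.3, -0.7]
finger_gap: 84.9
```

Request:
carry_out(
  commands=[
    [[85.0,19.7,24.7,-32.0,0,0,0],[85.0,39.3,49.4,-64.0,0,0,0.1],[85.0,59.0,74.0,-96.0,0,0,0.2],[85.0,59.0,74.0,-96.0,0,0,0.2],[85.0,59.0,74.0,-96.0,0,0,0.2]],
  ],
)

```text
time: 33.8
tool_pos: [599.7, 79.9, 229.8]
tcp_rot: [-180.0, 0.0, 93.0]
ft_force: [0.5, -0.3, -0.4]
finger_gap: 84.8
```

Request:
carry_out(
  commands=[
    [[85.0,0,0,0,0,0,0],[85.0,0,0,0,0,0,0]],
  ],
)

```text
time: 34.05
tool_pos: [599.3, 79.5, 229.0]
tcp_rot: [-179.9, 0.0, 93.0]
ft_force: [-0.1, 0.1, -0.4]
finger_gap: 84.5
```

```bash
python3 plan.py; python3 look.py w8; python3 - <<'E'
from h import *
c=viewer.calibration("wrist");img=cv2.imread("pics/w8.png")[:,:,::-1].copy()
HSV["black"]=((0,0,0),(180,255,60))
for b in blobs(c,img,"black",12,600): print(b)
E
```

```text
t 34.0 meas-cmd [-0.69 -0.54 -1.02] yaw -0.02 gap 84.5 F [-0.1  0.1 -0.4] q6 0
red 12 [385. 314.] [672.3 -34.3  60.6  39.3   6.4]
white 12 [365. 210.] [639.6  87.5  61.2  29.3  -9.3]
white 12 [211. 247.] [480.3   4.4 250.3 109.4 -86.6]
blue 12 [210. 310.] [471.3 -40.4  70.2  62.1   3. ]
blue 44 [210. 310.] [482.8 -21.4  63.6  56.2   3. ]
black 12 [ 88. 170.] [361.5 114.1  32.8  31.3 -81.8]
black 12 [584. 128.] [844.  173.1 119.4  38.9 -87.5]
black 44 [ 88. 170.] [383.3 118.6  29.8  28.4 -81.8]
black 44 [584. 128.] [820.5 172.1 108.2  35.2 -87.5]
brass 12 [568. 319.] [876.5 -35.6 198.3  95.7 -84.3]
brass 12 [618. 135.] [875.2 169.2  93.6  42.  -71.6]
brass 44 [568. 319.] [850.  -17.  179.7  86.7 -84.3]
brass 44 [618. 135.] [848.9 168.5  84.8  38.  -71.6]
(array([323., 423.]), array([ 602. , -167.6,  902.9,  266.9,    3.1]))
(array([ 76., 170.]), array([349.3, 112.1,  57.2,  33.4,  11.5]))
(array([393., 122.]), array([658. , 173.1,  61.8,  47. ,  -3.5]))
(array([538., 151.]), array([804.2, 149.6, 139.1,  39.7, -69.4]))
(array([605., 140.]), array([863. , 162.9, 139. ,  71.5, -70.6]))
```

View pics/w8.png

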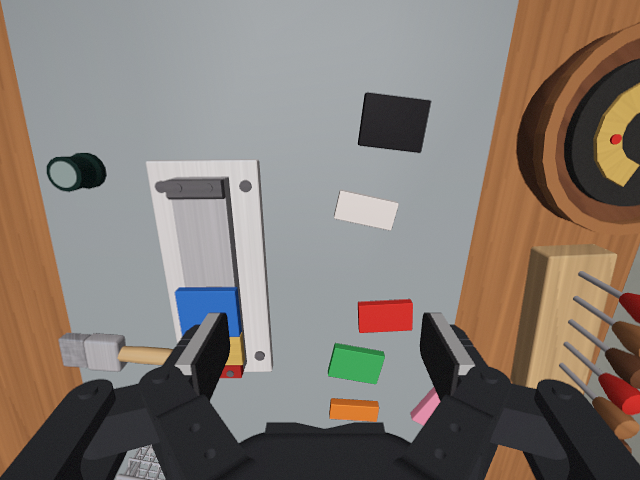

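```bash
python3 plan.py "85 657.5 172.5 70 86.5" "85 657.5 172.5 15.5 86.5 3" "85 657.5 172.5 15.5 86.5 3" "50 657.5 172.5 15.5 86.5 5" "50 657.5 172.5 100 86.5 4"; echo; python3 plan.py "50 479.6 31.4 110 93.4" "50 479.6 31.4 110 93.4 2" "50 479.6 31.4 70 93.4 3" "50 479.6 31.4 70 93.4 2" "50 479.6 31.4 51 93.4 3"  "50 479.6 31.4 51 93.4 3"
```

```text
t 34.1 meas-cmd [-0.51 -0.43 -0.79] yaw -0.01 gap 85.4 F [ 0.2 -0.1  0.6] q6 0
[[[85.0,17.9,12.5,32.0,0,0,1.3],[85.0,35.7,24.9,64.0,0,0,2.6],[85.0,53.6,37.4,96.0,0,0,3.9],[85.0,71.5,49.8,128.0,0,0,5.2],[85.0,89.4,62.3,160.0,0,0,6.5]]]
[[[85.0,-0.0,-0.0,18.2,0,0,-0.0],[85.0,-0.0,-0.0,36.3,0,0,-0.0],[85.0,-0.0,-0.0,54.5,0,0,-0.0],[85.0,-0.0,-0.0,54.5,0,0,-0.0],[85.0,-0.0,-0.0,54.5,0,0,-0.0]]]
[[[85.0,-0.0,-0.0,0.0,0,0,-0.0],[50.0,-0.0,-0.0,0.0,0,0,-0.0],[50.0,-0.0,-0.0,0.0,0,0,-0.0],[50.0,-0.0,-0.0,0.0,0,0,-0.0],[50.0,-0.0,-0.0,0.0,0,0,-0.0]]]
[[[50.0,-0.0,-0.0,0.0,0,0,-0.0],[50.0,-0.0,-0.0,-21.1,0,0,-0.0],[50.0,-0.0,-0.0,-42.2,0,0,-0.0],[50.0,-0.0,-0.0,-63.4,0,0,-0.0],[50.0,-0.0,-0.0,-84.5,0,0,-0.0]]]

t 34.1 meas-cmd [-58.04 -92.97 129.21] yaw 6.49 gap 85.4 F [ 0.2 -0.1  0.6] q6 0
[[[50.0,-25.3,-28.2,-1.7,0,0,-1.2],[50.0,-50.6,-56.3,-3.3,0,0,-2.3],[50.0,-75.9,-84.5,-5.0,0,0,-3.5],[50.0,-101.2,-112.6,-6.7,0,0,-4.6],[50.0,-126.4,-140.8,-8.3,0,0,-5.8]]]
[[[50.0,-22.4,-30.6,-1.7,0,0,-1.1],[50.0,-22.4,-30.6,-1.7,0,0,-1.1],[50.0,-22.4,-30.6,-1.7,0,0,-1.1],[50.0,-22.4,-30.6,11.6,0,0,-1.1],[50.0,-22.4,-30.6,25.0,0,0,-1.1]]]
[[[50.0,0.0,0.0,13.3,0,0,-0.0],[50.0,0.0,0.0,13.3,0,0,-0.0],[50.0,0.0,0.0,13.3,0,0,-0.0],[50.0,0.0,0.0,19.6,0,0,-0.0],[50.0,0.0,0.0,26.0,0,0,-0.0]]]
[[[50.0,0.0,0.0,6.3,0,0,-0.0],[50.0,0.0,0.0,6.3,0,0,-0.0],[50.0,0.0,0.0,6.3,0,0,-0.0],[50.0,0.0,0.0,6.3,0,0,-0.0]]]
```

Request:
carry_out(
  commands=[
    [[85.0,17.9,12.5,32.0,0,0,1.3],[85.0,35.7,24.9,64.0,0,0,2.6],[85.0,53.6,37.4,96.0,0,0,3.9],[85.0,71.5,49.8,128.0,0,0,5.2],[85.0,89.4,62.3,160.0,0,0,6.5]],
  ],
)

```text
time: 34.72
tool_pos: [657.7, 172.8, 68.7]
tcp_rot: [-180.0, 0.0, 86.5]
ft_force: [1.0, -0.4, -0.1]
finger_gap: 84.9
```

Request:
carry_out(
  commands=[
    [[85.0,0,0,18.2,0,0,0],[85.0,0,0,36.3,0,0,0],[85.0,0,0,54.5,0,0,0],[85.0,0,0,54.5,0,0,0],[85.0,0,0,54.5,0,0,0]],
  ],
)

```text
time: 35.35
tool_pos: [658.2, 172.3, 16.4]
tcp_rot: [179.9, -0.0, 86.5]
ft_force: [0.1, -0.3, 0.3]
finger_gap: 85.2
```

Request:
carry_out(
  commands=[
    [[85.0,0,0,0,0,0,0],[50.0,0,0,0,0,0,0],[50.0,0,0,0,0,0,0],[50.0,0,0,0,0,0,0],[50.0,0,0,0,0,0,0]],
  ],
)

```text
time: 35.98
tool_pos: [658.4, 172.7, 16.7]
tcp_rot: [179.9, -0.0, 86.5]
ft_force: [-0.4, -0.6, 5.5]
finger_gap: 60.7
```

Request:
carry_out(
  commands=[
    [[50.0,0,0,0,0,0,0],[50.0,0,0,-21.1,0,0,0],[50.0,0,0,-42.2,0,0,0],[50.0,0,0,-63.4,0,0,0],[50.0,0,0,-84.5,0,0,0]],
  ],
)

```text
time: 36.6
tool_pos: [658.1, 172.7, 102.3]
tcp_rot: [179.9, -0.0, 86.5]
ft_force: [0.8, -0.1, 0.0]
finger_gap: 60.3
```

Request:
carry_out(
  commands=[
    [[50.0,-25.3,-28.2,-1.7,0,0,-1.2],[50.0,-50.6,-56.3,-3.3,0,0,-2.3],[50.0,-75.9,-84.5,-5.0,0,0,-3.5],[50.0,-101.2,-112.6,-6.7,0,0,-4.6],[50.0,-126.4,-140.8,-8.3,0,0,-5.8]],
  ],
)

```text
time: 37.22
tool_pos: [508.8, 54.3, 109.5]
tcp_rot: [179.9, 0.0, 92.4]
ft_force: [-0.0, -0.9, -0.8]
finger_gap: 61.0
```

Request:
carry_out(
  commands=[
    [[50.0,-22.4,-30.6,-1.7,0,0,-1.1],[50.0,-22.4,-30.6,-1.7,0,0,-1.1],[50.0,-22.4,-30.6,-1.7,0,0,-1.1],[50.0,-22.4,-30.6,11.6,0,0,-1.1],[50.0,-22.4,-30.6,25.0,0,0,-1.1]],
  ],
)

```text
time: 37.85
tool_pos: [480.0, 31.8, 82.2]
tcp_rot: [-180.0, -0.0, 93.5]
ft_force: [-0.0, 0.2, -0.8]
finger_gap: 60.8
```

Request:
carry_out(
  commands=[
    [[50.0,0,0,13.3,0,0,0],[50.0,0,0,13.3,0,0,0],[50.0,0,0,13.3,0,0,0],[50.0,0,0,19.6,0,0,0],[50.0,0,0,26.0,0,0,0]],
  ],
)

```text
time: 38.48
tool_pos: [480.1, 31.3, 57.3]
tcp_rot: [179.9, 0.0, 93.4]
ft_force: [0.3, -0.2, -0.2]
finger_gap: 60.6
```

Request:
carry_out(
  commands=[
    [[50.0,0,0,6.3,0,0,0],[50.0,0,0,6.3,0,0,0],[50.0,0,0,6.3,0,0,0],[50.0,0,0,6.3,0,0,0]],
  ],
)

```text
time: 38.98
tool_pos: [480.0, 31.3, 51.3]
tcp_rot: [180.0, 0.0, 93.4]
ft_force: [-1.2, -0.1, -0.9]
finger_gap: 60.6
```

Request:
carry_out(
  commands=[
    [[50,0,0,1,0,0,0],[50,-1,0,1.5,0,0,0],[50,-2,0,1.5,0,0,0],[50,-2.5,0,1.5,0,0,0],[50,-2.5,0,1.5,0,0,0]],
  ],
)

```text
time: 39.6
tool_pos: [479.9, 28.8, 49.5]
tcp_rot: [180.0, 0.0, 93.4]
ft_force: [0.8, 0.1, -1.0]
finger_gap: 60.4
```

Request:
carry_out(
  commands=[
    [[50,-0.5,0,0,0,0,0],[50,-1,0,0,0,0,0],[50,-1,0,0,0,0,0]],
  ],
)

```text
time: 39.98
tool_pos: [480.0, 27.8, 49.5]
tcp_rot: [180.0, -0.0, 93.4]
ft_force: [-0.6, 0.3, -0.8]
finger_gap: 60.4
```

Request:
carry_out(
  commands=[
    [[50,-0.5,0,0,0,0,0],[50,-1,0,0,0,0,0],[50,-1,0,0,0,0,0]],
  ],
)

```text
time: 40.35
tool_pos: [480.1, 26.8, 49.5]
tcp_rot: [180.0, -0.0, 93.4]
ft_force: [-0.4, -0.1, -0.7]
finger_gap: 61.0
```

Request:
carry_out(
  commands=[
    [[50,-0.4,0,0,0,0,0],[50,-0.8,0,0,0,0,0],[50,-0.8,0,0,0,0,0]],
  ],
)

```text
time: 40.72
tool_pos: [480.0, 26.3, 49.5]
tcp_rot: [-180.0, -0.0, 93.4]
ft_force: [0.0, 2.4, -0.8]
finger_gap: 60.7
```

Request:
carry_out(
  commands=[
    [[50,-0.3,0,0,0,0,0],[50,-0.6,0,0,0,0,0],[50,-0.6,0,0.5,0,0,0],[50,-0.6,0,0.7,0,0,0]],
  ],
)

```text
time: 41.22
tool_pos: [480.1, 26.3, 49.1]
tcp_rot: [180.0, -0.1, 93.4]
ft_force: [-2.7, 7.3, 4.2]
finger_gap: 60.6
```

```bash
echo '[479.95,25.5,48.8,93.4]' > cmd.json; python3 plan.py "68 479.95 25.5 48.8 93.4 4" "76 479.95 25.5 49 93.4 1" "76 479.95 25.5 70 93.4 2" "85 560 -20 230 93" "85 560 -20 230 93 4"
```

```text
t 41.2 meas-cmd [0.19 0.81 0.27] yaw 0.03 gap 60.6 F [-2.7  7.3  4.2] q6 -6
[[[68.0,0.0,0.0,0.0,0,0,-0.0],[68.0,0.0,0.0,0.0,0,0,-0.0],[68.0,0.0,0.0,0.0,0,0,-0.0],[68.0,0.0,0.0,0.0,0,0,-0.0],[76.0,0.0,0.0,-0.2,0,0,-0.0]]]
[[[76.0,0.0,0.0,-10.5,0,0,-0.0],[76.0,0.0,0.0,-21.0,0,0,-0.0],[85.0,-10.0,15.4,-53.0,0,0,0.1],[85.0,-20.1,30.9,-85.0,0,0,0.2],[85.0,-30.1,46.3,-117.0,0,0,0.2]]]
[[[85.0,-10.0,15.5,-32.0,0,0,0.1],[85.0,-20.0,31.0,-64.0,0,0,0.2],[85.0,-20.0,31.0,-64.0,0,0,0.2],[85.0,-20.0,31.0,-64.0,0,0,0.2],[85.0,-20.0,31.0,-64.0,0,0,0.2]]]
[[[85.0,0.0,-0.0,0.0,0,0,-0.0]]]
```

Request:
carry_out(
  commands=[
    [[68.0,0,0,0,0,0,0],[68.0,0,0,0,0,0,0],[68.0,0,0,0,0,0,0],[68.0,0,0,0,0,0,0],[76.0,0,0,-0.2,0,0,0]],
  ],
)

```text
time: 41.85
tool_pos: [480.1, 25.4, 49.0]
tcp_rot: [-180.0, 0.0, 93.4]
ft_force: [-0.7, -1.2, -0.3]
finger_gap: 76.0
```

Request:
carry_out(
  commands=[
    [[76.0,0,0,-10.5,0,0,0],[76.0,0,0,-21.0,0,0,0],[85.0,-10.0,15.4,-53.0,0,0,0.1],[85.0,-20.1,30.9,-85.0,0,0,0.2],[85.0,-30.1,46.3,-117.0,0,0,0.2]],
  ],
)

```text
time: 42.48
tool_pos: [528.8, -2.1, 168.2]
tcp_rot: [179.9, 0.0, 93.2]
ft_force: [0.4, -0.0, -0.4]
finger_gap: 85.2
```

Request:
carry_out(
  commands=[
    [[85.0,-10.0,15.5,-32.0,0,0,0.1],[85.0,-20.0,31.0,-64.0,0,0,0.2],[85.0,-20.0,31.0,-64.0,0,0,0.2],[85.0,-20.0,31.0,-64.0,0,0,0.2],[85.0,-20.0,31.0,-64.0,0,0,0.2]],
  ],
)

```text
time: 43.1
tool_pos: [559.1, -19.7, 228.6]
tcp_rot: [-179.9, -0.0, 93.0]
ft_force: [0.1, -0.5, 1.0]
finger_gap: 85.1
```

Request:
carry_out(
  commands=[
    [[85.0,0,0,0,0,0,0]],
  ],
)

```text
time: 43.22
tool_pos: [559.4, -19.7, 228.9]
tcp_rot: [-179.9, -0.0, 93.0]
ft_force: [0.1, -0.8, -0.7]
finger_gap: 84.9
```

```bash
python3 plan.py; python3 look.py w9|grep -v brass; python3 - <<'E'
from h import *
c=viewer.calibration("wrist");img=cv2.imread("pics/w9.png")
R=cv2.Rodrigues(c["rvec"])[0];print("cam",-R.T@c["tvec"])
# profile along fixture axis at bed/top heights
ref=np.array([486.6,-86.8]);ang=np.radians(3.4);ey=np.array([-np.sin(ang),np.cos(ang)]);ex=np.array([np.cos(ang),np.sin(ang)])
g=cv2.cvtColor(img,cv2.COLOR_BGR2GRAY)
for fx in(-15,15):
  ys=np.arange(100,200,1.);P=np.c_[ref+fx*ex+ys[:,None]*ey,np.full(len(ys),44.)]
  uv=proj(c,P).astype(np.float32)
  v=cv2.remap(g,uv[:,0].reshape(1,-1).copy(),uv[:,1].reshape(1,-1).copy(),cv2.INTER_LINEAR)[0]
  print(fx,dict(zip(ys.astype(int).tolist(),v.tolist())))
cv2.imwrite("pics/w9c.png",img[30:330,150:450])
E
```

```text
t 43.2 meas-cmd [-0.61  0.29 -1.05] yaw 0.04 gap 84.9 F [ 0.1 -0.8 -0.7] q6 -10
red 12 [434. 235.] [672.5 -35.8  60.7  36.4   6.4]
white 12 [418. 109.] [639.7  87.4  61.1  29.1  -9.3]
white 12 [243. 161.] [480.6   4.9 249.3 109.3 -86.6]
green 12 [398. 292.] [ 643.7 -102.9   63.    43.6   -8.8]
green 44 [398. 292.] [635.3 -87.3  57.1  39.5  -8.8]
blue 12 [244. 222.] [474.6 -31.8  68.7  59.1   3. ]
blue 44 [244. 222.] [482.  -22.9  62.3  53.5   3. ]
black 12 [245. 168.] [472.1  23.3  68.2  51.4   3. ]
black 12 [115.  64.] [362.5 109.9  33.5  27.4  74. ]
black 12 [603.  50.] [796.2 147.   79.   27.5 -61.8]
black 44 [245. 168.] [479.7  27.   61.8  46.6   3. ]
black 44 [115.  64.] [380.5 105.4  30.4  24.8  74. ]
black 44 [603.  50.] [773.5 139.1  71.6  24.9 -61.8]
cam [554.06377709  62.70325033 353.25457424]
-15 {100: 33, 101: 34, 102: 35, 103: 36, 104: 35, 105: 35, 106: 35, 107: 35, 108: 36, 109: 33, 110: 33, 111: 34, 112: 35, 113: 32, 114: 35, 115: 34, 116: 36, 117: 33, 118: 33, 119: 36, 120: 36, 121: 36, 122: 36, 123: 37, 124: 35, 125: 35, 126: 35, 127: 35, 128: 38, 129: 34, 130: 35, 1
[... 910 characters left out ...]
127: 35, 128: 38, 129: 39, 130: 37, 131: 36, 132: 40, 133: 38, 134: 38, 135: 39, 136: 37, 137: 34, 138: 74, 139: 153, 140: 180, 141: 178, 142: 177, 143: 176, 144: 177, 145: 177, 146: 177, 147: 176, 148: 177, 149: 177, 150: 177, 151: 176, 152: 177, 153: 178, 154: 177, 155: 178, 156: 177, 157: 178, 158: 178, 159: 178, 160: 178, 161: 178, 162: 177, 163: 178, 164: 178, 165: 178, 166: 178, 167: 179, 168: 178, 169: 178, 170: 178, 171: 178, 172: 178, 173: 178, 174: 178, 175: 178, 176: 178, 177: 178, 178: 178, 179: 177, 180: 178, 181: 183, 182: 111, 183: 54, 184: 52, 185: 59, 186: 83, 187: 97, 188: 96, 189: 96, 190: 81, 191: 86, 192: 94, 193: 93, 194: 95, 195: 98, 196: 98, 197: 97, 198: 96, 199: 96}
```

View pics/w9c.png

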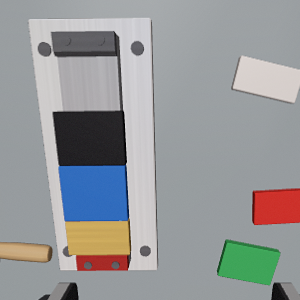

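```bash
python3 plan.py "85 643.7 -102.9 70 81.2" "85 643.7 -102.9 15.5 81.2 3" "85 643.7 -102.9 15.5 81.2 3" "50 643.7 -102.9 15.5 81.2 5" "50 643.7 -102.9 110 81.2 4" "50 643.7 -102.9 110 81.2 1"; echo; python3 plan.py "50 477.1 73.2 110 93.4" "50 477.1 73.2 110 93.4 2" "50 477.1 73.2 75 93.4 3" "50 477.1 73.2 75 93.4 2" "50 477.1 73.2 65 93.4 3"  "50 477.1 73.2 65 93.4 2"
```

```text
t 43.3 meas-cmd [-0.45  0.23 -0.86] yaw 0.03 gap 85.1 F [-0.4 -0.2  0.2] q6 -10
[[[85.0,-17.4,15.8,32.0,0,0,2.4],[85.0,-34.9,31.7,64.0,0,0,4.7],[85.0,-52.3,47.5,96.0,0,0,7.1],[85.0,-69.7,63.4,128.0,0,0,9.4],[85.0,-87.1,79.2,160.0,0,0,11.8]]]
[[[85.0,-0.0,0.0,18.2,0,0,-0.0],[85.0,-0.0,0.0,36.3,0,0,-0.0],[85.0,-0.0,0.0,54.5,0,0,-0.0],[85.0,-0.0,0.0,54.5,0,0,-0.0],[85.0,-0.0,0.0,54.5,0,0,-0.0]]]
[[[85.0,-0.0,0.0,0.0,0,0,-0.0],[50.0,-0.0,0.0,0.0,0,0,-0.0],[50.0,-0.0,0.0,0.0,0,0,-0.0],[50.0,-0.0,0.0,0.0,0,0,-0.0],[50.0,-0.0,0.0,0.0,0,0,-0.0]]]
[[[50.0,-0.0,0.0,0.0,0,0,-0.0],[50.0,-0.0,0.0,-23.6,0,0,-0.0],[50.0,-0.0,0.0,-47.2,0,0,-0.0],[50.0,-0.0,0.0,-70.9,0,0,-0.0],[50.0,-0.0,0.0,-94.5,0,0,-0.0]]]
[[[50.0,-0.0,0.0,0.0,0,0,-0.0]]]

t 43.3 meas-cmd [-84.1   83.06 119.14] yaw 11.83 gap 85.1 F [-0.4 -0.2  0.2] q6 -10
[[[50.0,24.8,-31.9,0.0,0,0,-2.0],[50.0,49.5,-63.8,0.0,0,0,-4.1],[50.0,74.3,-95.8,0.0,0,0,-6.1],[50.0,99.0,-127.7,0.0,0,0,-8.1],[50.0,123.8,-159.6,0.0,0,0,-10.2]]]
[[[50.0,30.0,-27.1,0.0,0,0,-2.0],[50.0,30.0,-27.1,0.0,0,0,-2.0],[50.0,30.0,-27.1,0.0,0,0,-2.0],[50.0,30.0,-27.1,11.7,0,0,-2.0],[50.0,30.0,-27.1,23.3,0,0,-2.0]]]
[[[50.0,-0.0,0.0,11.7,0,0,-0.0],[50.0,-0.0,0.0,11.7,0,0,-0.0],[50.0,-0.0,0.0,11.7,0,0,-0.0],[50.0,-0.0,0.0,15.0,0,0,-0.0],[50.0,-0.0,0.0,18.4,0,0,-0.0]]]
[[[50.0,-0.0,0.0,3.3,0,0,-0.0],[50.0,-0.0,0.0,3.3,0,0,-0.0],[50.0,-0.0,0.0,3.3,0,0,-0.0]]]
```

Request:
carry_out(
  commands=[
    [[85.0,-17.4,15.8,32.0,0,0,2.4],[85.0,-34.9,31.7,64.0,0,0,4.7],[85.0,-52.3,47.5,96.0,0,0,7.1],[85.0,-69.7,63.4,128.0,0,0,9.4],[85.0,-87.1,79.2,160.0,0,0,11.8]],
  ],
)

```text
time: 43.9
tool_pos: [644.1, -103.2, 68.5]
tcp_rot: [-180.0, -0.0, 81.1]
ft_force: [0.7, -0.1, 0.2]
finger_gap: 85.1
```

Request:
carry_out(
  commands=[
    [[85.0,0,0,18.2,0,0,0],[85.0,0,0,36.3,0,0,0],[85.0,0,0,54.5,0,0,0],[85.0,0,0,54.5,0,0,0],[85.0,0,0,54.5,0,0,0]],
  ],
)

```text
time: 44.52
tool_pos: [644.4, -102.7, 16.4]
tcp_rot: [179.9, 0.0, 81.2]
ft_force: [0.0, -0.1, 0.8]
finger_gap: 85.2
```

Request:
carry_out(
  commands=[
    [[85.0,0,0,0,0,0,0],[50.0,0,0,0,0,0,0],[50.0,0,0,0,0,0,0],[50.0,0,0,0,0,0,0],[50.0,0,0,0,0,0,0]],
  ],
)

```text
time: 45.15
tool_pos: [644.7, -103.1, 16.6]
tcp_rot: [179.9, 0.0, 81.2]
ft_force: [-0.9, 0.3, 6.0]
finger_gap: 60.8
```

Request:
carry_out(
  commands=[
    [[50.0,0,0,0,0,0,0],[50.0,0,0,-23.6,0,0,0],[50.0,0,0,-47.2,0,0,0],[50.0,0,0,-70.9,0,0,0],[50.0,0,0,-94.5,0,0,0]],
  ],
)

```text
time: 45.78
tool_pos: [643.6, -102.8, 110.4]
tcp_rot: [-180.0, -0.0, 81.2]
ft_force: [0.9, 0.6, -0.5]
finger_gap: 60.4
```

Request:
carry_out(
  commands=[
    [[50.0,0,0,0,0,0,0]],
  ],
)

```text
time: 45.9
tool_pos: [645.5, -103.2, 112.3]
tcp_rot: [179.8, 0.0, 81.2]
ft_force: [-0.6, 0.7, -0.3]
finger_gap: 60.5
```

Request:
carry_out(
  commands=[
    [[50.0,24.8,-31.9,0,0,0,-2.0],[50.0,49.5,-63.8,0,0,0,-4.1],[50.0,74.3,-95.8,0,0,0,-6.1],[50.0,99.0,-127.7,0,0,0,-8.1],[50.0,123.8,-159.6,0,0,0,-10.2]],
  ],
)

```text
time: 46.52
tool_pos: [503.2, 44.7, 108.3]
tcp_rot: [-179.9, -0.0, 91.5]
ft_force: [0.2, 0.7, -1.1]
finger_gap: 60.6
```

Request:
carry_out(
  commands=[
    [[50.0,30.0,-27.1,0,0,0,-2.0],[50.0,30.0,-27.1,0,0,0,-2.0],[50.0,30.0,-27.1,0,0,0,-2.0],[50.0,30.0,-27.1,11.7,0,0,-2.0],[50.0,30.0,-27.1,23.3,0,0,-2.0]],
  ],
)

```text
time: 47.15
tool_pos: [477.4, 72.5, 85.5]
tcp_rot: [-180.0, 0.0, 93.4]
ft_force: [0.7, -0.3, -0.6]
finger_gap: 60.5
```

Request:
carry_out(
  commands=[
    [[50.0,0,0,11.7,0,0,0],[50.0,0,0,11.7,0,0,0],[50.0,0,0,11.7,0,0,0],[50.0,0,0,15.0,0,0,0],[50.0,0,0,18.4,0,0,0]],
  ],
)

```text
time: 47.78
tool_pos: [477.5, 73.2, 68.5]
tcp_rot: [180.0, 0.0, 93.4]
ft_force: [-0.1, 0.3, -0.3]
finger_gap: 60.4
```

Request:
carry_out(
  commands=[
    [[50.0,0,0,3.3,0,0,0],[50.0,0,0,3.3,0,0,0],[50.0,0,0,3.3,0,0,0]],
  ],
)

```text
time: 48.15
tool_pos: [477.3, 73.2, 65.0]
tcp_rot: [180.0, 0.0, 93.4]
ft_force: [0.9, 0.3, -0.1]
finger_gap: 60.3
```

```bash
python3 plan.py; python3 look.py w10|grep -v brass|head -5; python3 -c "
import cv2;a=cv2.imread('pics/w10.png');cv2.imwrite('pics/w10c.png',cv2.resize(a[200:400,200:450],None,fx=3,fy=3))"
```

```text
t 48.1 meas-cmd [ 0.19 -0.06  0.05] yaw 0.02 gap 60.3 F [ 0.9  0.3 -0.1] q6 -1
white 12 [601. 275.] [637.2  87.8  56.7  29.1  -9.4]
white 12 [327. 236.] [475.9  91.1 110.   75.7   3.4]
green 12 [324. 326.] [477.7  43.2  84.4  62.6   3.9]
green 44 [324. 326.] [476.5  63.5  69.2  51.3   3.9]
black 12 [108. 196.] [359.7 114.6  34.   33.6  18.6]
```

View pics/w10c.png

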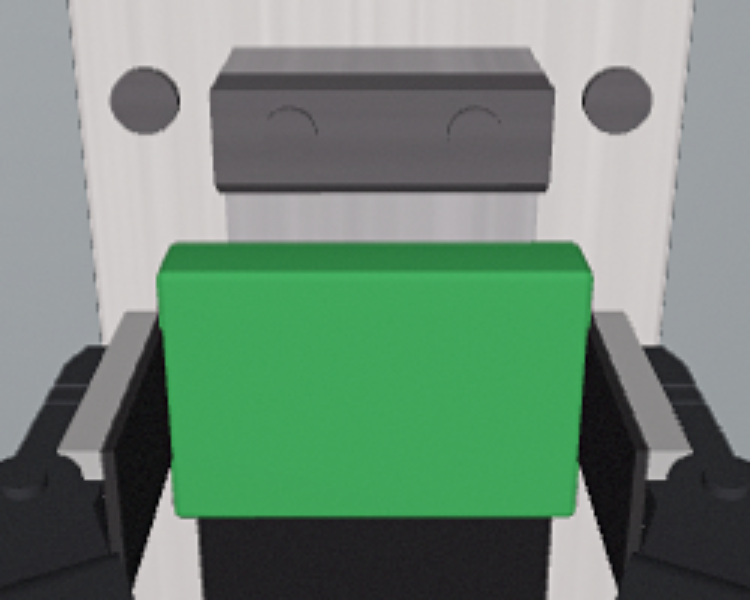

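```bash
python3 - <<'E'
from h import *
c=viewer.calibration("wrist")
u=lambda y,z: cast(c,[(324.5,200+y/3)],z)[0,:2].round(2)
print("front low",u(243,48.4),"front up",u(270,60.4),"rear up",u(517,60.4),"rail",u(192,39),"railtop",u(185,42))
E
```

```text
front low [474.83  91.33] front up [474.75  92.68] rear up [477.22  50.81] rail [474.56  95.89] railtop [474.43  98.25]
```

```bash
python3 - <<'E'
from h import *
c=viewer.calibration("wrist")
for n,w in(("w7",54),("w10",42)):
    g=cv2.imread(f"pics/{n}.png").astype(float)[:,318:331].mean(1).sum(1)
    d=np.diff(g); 
    pk=[i for i in range(230,400) if abs(d[i])>25 and abs(d[i])==abs(d[i-2:i+3]).max()]
    print(n,[(i,round(d[i]),round(float(np.dot(np.arange(i-2,i+3)+.5,abs(d[i-2:i+3]))/abs(d[i-2:i+3]).sum()),2)) for i in pk])
    for i in pk:
        s=float(np.dot(np.arange(i-2,i+3)+.5,abs(d[i-2:i+3]))/abs(d[i-2:i+3]).sum())
        print("  y-TCP up %.2f low %.2f rail39 %.2f"%tuple(cast(c,[(324.5,s)],z)[0,1]-73.2 for z in(60.4,48.4,39)))
E
```

```text
w7 [(264, -157, 264.65), (273, 57, 273.32), (379, 110, 379.57)]
  y-TCP up 30.92 low 26.12 rail39 22.36
  y-TCP up 27.08 low 21.92 rail39 17.87
  y-TCP up -26.46 low -36.62 rail39 -44.57
w10 [(260, -74, 261.12), (263, 284, 263.41), (280, -158, 280.28), (290, 52, 290.23), (371, -154, 371.76)]
  y-TCP up 32.47 low 27.81 rail39 24.16
  y-TCP up 31.47 low 26.72 rail39 22.99
  y-TCP up 23.94 low 18.48 rail39 14.21
  y-TCP up 19.37 low 13.49 rail39 8.88
  y-TCP up -22.07 low -31.81 rail39 -39.44
```

Request:
carry_out(
  commands=[
    [[50,1.7,0.5,0,0,0,0],[50,1.7,0.5,0,0,0,0],[50,1.7,0.5,1.5,0,0,0],[50,1.7,0.5,3,0,0,0],[50,1.7,0.5,3,0,0,0]],
  ],
)

```text
time: 48.82
tool_pos: [477.4, 74.9, 61.8]
tcp_rot: [-180.0, -0.0, 93.4]
ft_force: [-0.5, -0.2, -0.9]
finger_gap: 60.7
```

Request:
carry_out(
  commands=[
    [[50,0,0,1,0,0,0],[50,0,0,2,0,0,0],[50,0,0,3,0,0,0],[50,0,0,3,0,0,0]],
  ],
)

```text
time: 49.32
tool_pos: [477.5, 74.9, 58.9]
tcp_rot: [-180.0, -0.0, 93.4]
ft_force: [0.2, 0.2, -0.9]
finger_gap: 60.5
```

Request:
carry_out(
  commands=[
    [[50,0,0,1,0,0,0],[50,0,0,2,0,0,0],[50,0,0,3,0,0,0],[50,0,0,3,0,0,0]],
  ],
)

```text
time: 49.82
tool_pos: [477.5, 74.9, 55.9]
tcp_rot: [-180.0, 0.0, 93.4]
ft_force: [0.4, 0.4, -0.4]
finger_gap: 60.5
```

Request:
carry_out(
  commands=[
    [[50,0,0,1,0,0,0],[50,0,0,2,0,0,0],[50,0,0,3,0,0,0],[50,0,0,3,0,0,0]],
  ],
)

```text
time: 50.32
tool_pos: [477.5, 74.9, 52.9]
tcp_rot: [-180.0, 0.0, 93.4]
ft_force: [-0.6, -0.5, -0.1]
finger_gap: 60.6
```

Going in freely. Lower to the bed and close up towards the row.

Request:
carry_out(
  commands=[
    [[50,0,0,1,0,0,0],[50,0,0,2,0,0,0],[50,0,0,3,0,0,0],[50,0,0,3.4,0,0,0],[50,0,0,3.4,0,0,0]],
  ],
)

```text
time: 50.95
tool_pos: [477.6, 74.9, 49.6]
tcp_rot: [-180.0, -0.0, 93.4]
ft_force: [0.0, 0.8, -0.3]
finger_gap: 60.8
```

Request:
carry_out(
  commands=[
    [[50,-0.4,0,0,0,0,0],[50,-0.8,0,0,0,0,0],[50,-0.8,0,0,0,0,0]],
  ],
)

```text
time: 51.32
tool_pos: [477.7, 74.1, 49.6]
tcp_rot: [180.0, -0.0, 93.4]
ft_force: [-0.1, 0.3, -0.5]
finger_gap: 60.6
```

Request:
carry_out(
  commands=[
    [[50,-0.4,0,0,0,0,0],[50,-0.8,0,0,0,0,0],[50,-0.8,0,0,0,0,0]],
  ],
)

```text
time: 51.7
tool_pos: [477.7, 73.5, 49.6]
tcp_rot: [180.0, -0.0, 93.4]
ft_force: [0.3, 1.9, -0.5]
finger_gap: 60.8
```

Request:
carry_out(
  commands=[
    [[50,-0.3,0,0,0,0,0],[50,-0.6,0,0,0,0,0],[50,-0.6,0,0.4,0,0,0],[50,-0.6,0,0.7,0,0,0]],
  ],
)

```text
time: 52.2
tool_pos: [477.8, 73.4, 49.2]
tcp_rot: [180.0, -0.1, 93.4]
ft_force: [-2.2, 5.6, 3.1]
finger_gap: 60.9
```

```bash
echo '[477.6,72.6,48.9,93.4]' > cmd.json; python3 plan.py "68 477.6 72.6 48.9 93.4 4" "76 477.6 72.6 49 93.4 1" "76 477.6 72.6 70 93.4 2" "85 482 -60 250 93.4" "85 482 -60 250 93.4 4"
```

```text
t 52.2 meas-cmd [0.21 0.81 0.3 ] yaw 0.02 gap 60.9 F [-2.2  5.6  3.1] q6 -1
[[[68.0,0.0,0.0,0.0,0,0,-0.0],[68.0,0.0,0.0,0.0,0,0,-0.0],[68.0,0.0,0.0,0.0,0,0,-0.0],[68.0,0.0,0.0,0.0,0,0,-0.0],[76.0,0.0,0.0,-0.1,0,0,-0.0]]]
[[[76.0,0.0,0.0,-10.5,0,0,-0.0],[76.0,0.0,0.0,-21.0,0,0,-0.0],[85.0,-26.5,-0.7,-57.0,0,0,-0.0],[85.0,-53.1,-1.4,-93.0,0,0,-0.0],[85.0,-79.6,-2.1,-129.0,0,0,-0.0]]]
[[[85.0,-26.5,-0.7,-36.0,0,0,-0.0],[85.0,-53.0,-1.4,-72.0,0,0,-0.0],[85.0,-53.0,-1.4,-72.0,0,0,-0.0],[85.0,-53.0,-1.4,-72.0,0,0,-0.0],[85.0,-53.0,-1.4,-72.0,0,0,-0.0]]]
[[[85.0,-0.0,0.0,0.0,0,0,-0.0]]]
```

Request:
carry_out(
  commands=[
    [[68.0,0,0,0,0,0,0],[68.0,0,0,0,0,0,0],[68.0,0,0,0,0,0,0],[68.0,0,0,0,0,0,0],[76.0,0,0,-0.1,0,0,0]],
  ],
)

```text
time: 52.82
tool_pos: [477.8, 72.6, 49.0]
tcp_rot: [-180.0, 0.0, 93.4]
ft_force: [0.5, 0.0, -0.9]
finger_gap: 75.8
```

Request:
carry_out(
  commands=[
    [[76.0,0,0,-10.5,0,0,0],[76.0,0,0,-21.0,0,0,0],[85.0,-26.5,-0.7,-57.0,0,0,0],[85.0,-53.1,-1.4,-93.0,0,0,0],[85.0,-79.6,-2.1,-129.0,0,0,0]],
  ],
)

```text
time: 53.45
tool_pos: [480.5, -7.6, 180.2]
tcp_rot: [179.9, 0.0, 93.4]
ft_force: [0.5, 0.2, -0.7]
finger_gap: 85.2
```

Request:
carry_out(
  commands=[
    [[85.0,-26.5,-0.7,-36.0,0,0,0],[85.0,-53.0,-1.4,-72.0,0,0,0],[85.0,-53.0,-1.4,-72.0,0,0,0],[85.0,-53.0,-1.4,-72.0,0,0,0],[85.0,-53.0,-1.4,-72.0,0,0,0]],
  ],
)

```text
time: 54.08
tool_pos: [481.5, -59.1, 248.8]
tcp_rot: [-179.9, -0.0, 93.5]
ft_force: [-0.5, -0.7, -1.2]
finger_gap: 84.9
```

Request:
carry_out(
  commands=[
    [[85.0,0,0,0,0,0,0]],
  ],
)

```text
time: 54.2
tool_pos: [481.6, -59.2, 248.9]
tcp_rot: [-179.9, -0.0, 93.5]
ft_force: [-0.0, -1.0, -0.9]
finger_gap: 84.9
```

```bash
python3 plan.py; python3 look.py w11; python3 -c "
import cv2;a=cv2.imread('pics/w11.png');cv2.imwrite('pics/w11c.png',cv2.resize(a[60:360,220:480],None,fx=2,fy=2,interpolation=cv2.INTER_CUBIC))"
```

```text
t 54.2 meas-cmd [-0.33  0.77 -1.08] yaw 0.07 gap 84.9 F [-0.  -1.  -0.9] q6 -17
red 12 [503. 202.] [671.7 -36.4  62.9  35.5   6.4]
white 12 [499.  72.] [639.6  87.3  61.1  28.9  -9.2]
white 12 [328. 128.] [481.2   4.5 249.5 109.6 -86.6]
blue 12 [328. 182.] [481.6 -28.2  67.   57.9   3.4]
blue 44 [328. 182.] [481.  -23.7  61.1  52.8   3.4]
brass 12 [245. 245.] [ 392.2 -102.9   62.    20.1   -2.1]
brass 12 [328. 228.] [484.9 -77.6  67.5  39.    3.4]
brass 44 [245. 245.] [399.6 -91.8  56.5  18.4  -2.1]
brass 44 [328. 228.] [484.  -68.7  61.5  35.6   3.4]
```

View pics/w11c.png

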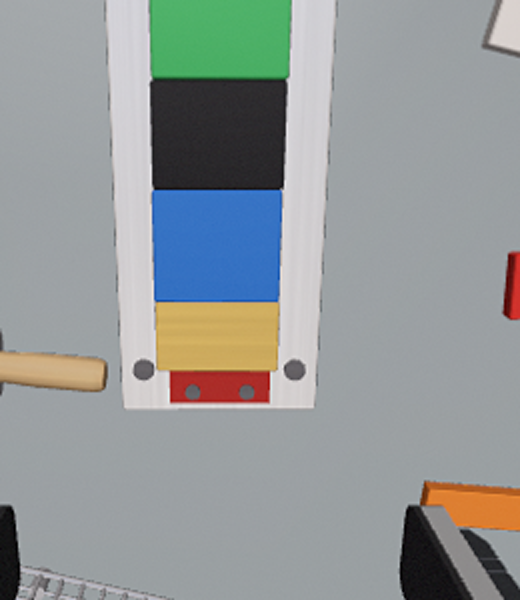

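```bash
python3 - <<'E'
from h import *
t=viewer.snapshot("top")[:,:,::-1];a=cv2.imread("pics/w11.png")
A=cv2.resize(a[0:150,270:390],(480,600));B=cv2.resize(t[150:380,210:530],(320,230));S=viewer.snapshot("scene")[:,:,::-1][190:330,90:410]
o=np.zeros((600,800,3),np.uint8);o[:,:480]=A;o[:230,480:]=B;o[240:380,480:]=S
cv2.imwrite("pics/f.png",o)
E
```

```text
(no output)
```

View pics/f.png

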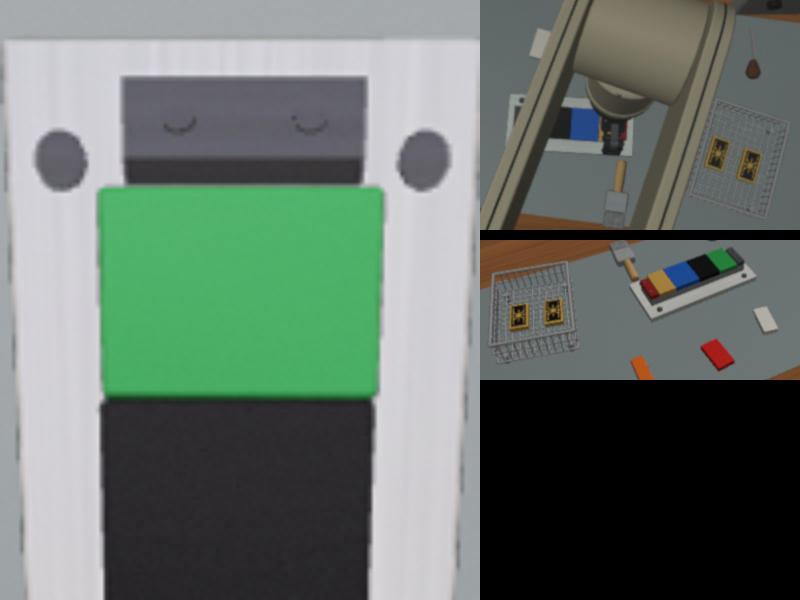

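The views show the row flat, square and touching, both plaques in the basket, and the spare packers lying on the bench.

```bash
python3 -c "
from bench import r
print(r.hand_in(), r.sense()['time'])"
```

```text
the job is handed in; nothing more can be done
the job is handed in; nothing more can be done
```

The job is done and handed in at about 54 s of the 210 s allowed. I put both finished plaques in the wash basket first. Then I laid the one blank present against the red rail, followed by the blue (54), black (48) and green (42) packers. That is 180 of 183 mm, so the row has about 3 mm of slack at the dark rail, right at the limit you gave.

**Last checks:** the final pictures show the row flat, touching and square; the blank and blue packer measured 3.4°, the same as the fixture. The green packer went down into the gap with no force felt. Each piece was pushed up to its neighbour with no more than about 7 N. Both plaques lie in the basket, and the orange, red and white packers are still on the bench. The brush handle next to the fixture had not moved. I did not measure the other tools again at the end.

**What went wrong or disagreed:**
- **Missed grasp:** my first try at the blank was too high and closed on nothing. It may have shifted the blank a few millimetres, so I found it again and gripped it lower.
- **White packer moved:** it shifted about 35 mm while the robot was elsewhere. It was not needed, so I left it there.
- **Green packer off-centre in the grip:** it sat about 1.4 mm off along the channel, and I corrected for that before lowering it.
- **Crosswise position:** one rough reading put the green packer about 1 mm off the bed's centre line. I moved it 0.5 mm and did not measure it again.

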